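Vent, cover and tally the sample dishes

TASK

Vent the coloured sample dishes that have a lid, one after another, red first, then blue, then yellow (a coloured dish that stands without its lid is out of use: skip it): raise the lid by its tab, edge first, until that side is just clear of the dish while the far edge stays down on the rim, set it back flat and centred, let go, then swing the counter's orange lever down to its stop and let it spring back before going on. Last, cover the clear glass dish, flat and centred, with the one white spare lid that fits it, and count it with the lever in the same way. Never take a coloured lid right off, leave all dishes standing on the bench, and do not disturb the screwdriver, wrench and jar.

Things in the scene. Friction and masses are not known exactly. Their poses are not given: they have to be found in the camera images.
- dish_red: round red sample dish, 80 mm in diameter, 16 mm high, loose, 150 g, standing on the bench under the red lid, nearly filled by a metal carrier. Origin: centre of its underside, z up; the rim is 16 mm above it. Always there; if its lid is absent, leave it as it is
- lid_red_mid (a point): red lid: plastic disc 92 mm across with a skirt, 12 mm high (top plate 3 mm, skirt 9 mm deep, inner diameter 86 mm), finger tab on top. About 60 g, 3 mm play round its dish. This point: on its axis, at the underside of the top plate (9 mm above the skirt's edge), 16 mm above the dish's origin when seated. z up, -x towards the tab. May be absent from the start
- lid_red_tab (a point): centre of the red lid's upright tab (24 mm along the lid's radius, 12 mm thick across it, 26 mm tall): 28 mm from the lid's axis towards -x, 16 mm above the _mid point (the tab reaches 13 mm above and below it). Same axes as the lid; the tab's two broad faces look to +y and -y
- lid_red_far (a point): point on the outer edge of the red lid opposite the tab, 46 mm from its axis along +x, level with the underside of the top plate
- dish_blue: round blue sample dish, 80 mm in diameter, 16 mm high, loose, 150 g, standing on the bench under the blue lid, nearly filled by a metal carrier. Origin: centre of its underside, z up; the rim is 16 mm above it. Always there; if its lid is absent, leave it as it is
- lid_blue_mid (a point): blue lid: plastic disc 92 mm across with a skirt, 12 mm high (top plate 3 mm, skirt 9 mm deep, inner diameter 86 mm), finger tab on top. About 60 g, 3 mm play round its dish. This point: on its axis, at the underside of the top plate (9 mm above the skirt's edge), 16 mm above the dish's origin when seated. z up, -x towards the tab. May be absent from the start
- lid_blue_tab (a point): centre of the blue lid's upright tab (24 mm along the lid's radius, 12 mm thick across it, 26 mm tall): 28 mm from the lid's axis towards -x, 16 mm above the _mid point (the tab reaches 13 mm above and below it). Same axes as the lid; the tab's two broad faces look to +y and -y
- lid_blue_far (a point): point on the outer edge of the blue lid opposite the tab, 46 mm from its axis along +x, level with the underside of the top plate
- dish_yellow: round yellow sample dish, 80 mm in diameter, 16 mm high, loose, 150 g, standing on the bench under the yellow lid, nearly filled by a metal carrier. Origin: centre of its underside, z up; the rim is 16 mm above it. Always there; if its lid is absent, leave it as it is
- lid_yellow_mid (a point): yellow lid: plastic disc 92 mm across with a skirt, 12 mm high (top plate 3 mm, skirt 9 mm deep, inner diameter 86 mm), finger tab on top. About 60 g, 3 mm play round its dish. This point: on its axis, at the underside of the top plate (9 mm above the skirt's edge), 16 mm above the dish's origin when seated. z up, -x towards the tab. May be absent from the start
- lid_yellow_tab (a point): centre of the yellow lid's upright tab (24 mm along the lid's radius, 12 mm thick across it, 26 mm tall): 28 mm from the lid's axis towards -x, 16 mm above the _mid point (the tab reaches 13 mm above and below it). Same axes as the lid; the tab's two broad faces look to +y and -y
- lid_yellow_far (a point): point on the outer edge of the yellow lid opposite the tab, 46 mm from its axis along +x, level with the underside of the top plate
- dish_open: the clear glass dish without a lid, same size as the coloured ones (80 mm in diameter, 16 mm high, 150 g), loose. Origin: centre of its underside, z up
- spare_small_mid (a point): white spare lid, 80 mm in outer diameter, skirt inner diameter 74 mm, else like the coloured lids, lying skirt down on the bench. This point: as for the coloured lids (9 mm above the skirt's edge). z up, -x towards the tab, whose centre (same tab) is 22 mm from the axis and 16 mm above this point. It does not fit the 80 mm dish properly
- spare_medium_mid (a point): white spare lid, 92 mm in outer diameter, skirt inner diameter 86 mm, else like the coloured lids, lying skirt down on the bench. This point: as for the coloured lids (9 mm above the skirt's edge). z up, -x towards the tab, whose centre (same tab) is 28 mm from the axis and 16 mm above this point. This one fits the open dish just as the coloured lids fit theirs
- spare_large_mid (a point): white spare lid, 104 mm in outer diameter, skirt inner diameter 98 mm, else like the coloured lids, lying skirt down on the bench. This point: as for the coloured lids (9 mm above the skirt's edge). z up, -x towards the tab, whose centre (same tab) is 34 mm from the axis and 16 mm above this point. It does not fit the 80 mm dish properly
- lever (a joint): sprung advance lever of the tally counter (grey box 96 x 66 x 46 mm, fixed to the bench). 0 at rest (arm rising 49 degrees above level from the pivot), 0.75 rad at its stop (arm 6 degrees above level); grows as the lever is pushed down; needs about 1 to 4 N at the pad and springs back when let go
- lever_pivot (a point): the lever's pivot axis, 60 mm above the bench, fixed to the counter; y lies along the axis, the arm points to -x and up
- lever_tip (a point): end of the lever's arm, 85 mm from the pivot. It carries an orange thumb pad 34 mm along the arm, 30 mm wide, 8 mm thick, which ends at this point; the pad's middle is 68 mm from the pivot. Tip 124 mm above the bench at rest, 69 mm at the stop
- screwdriver: loose screwdriver lying beyond the work; leave alone
- wrench: loose wrench lying beyond the work; leave alone
- flask: closed sample jar, 64 mm in diameter, 140 mm high, to the left; leave alone
Things that resemble listed ones, but are neither listed nor needed, are in the scene too. Of the things that look like the part that bears lid_blue_mid, the largest one is meant.

How it is judged:
By the outcome, as a careful person would: the job done as asked, in the order asked, and still so for the second after the job is handed in, with the robot touching nothing.
Of lid_red, lid_blue, lid_yellow only 2 to 3 are there at a start; the rules pass over those that are not, and their reading is None.
At some moment in a run one of dish_open, spare_small, spare_medium, spare_large may be knocked a few centimetres aside while the robot is not near it.
Once in a run the grip may slacken for a moment while it holds something.
It also fails if it takes over 210 s, if anything falls off the work surface, if the arm or the gripper's body presses on something with over 40 N, if the wrist force passes 120 N, or if a joint passes its speed limit or range.

ROBOT

A 6-joint arm with a two-finger parallel gripper is mounted at the origin on the work surface. World frame = base frame: x ahead of the robot, y to its left, z up, the work surface at z = 0. Lengths are in mm, angles in rad, forces in N, time in s.
With the tool pointing down it reaches from about 425 to 925 mm from the base axis. Payload 12.5 kg.
Tool frame: the origin (TCP) lies midway between the tips of the shut fingers; the grasp point (between the pads) lies 19 mm behind it; z points along the fingers, y is the line along which they close (so a half turn about z gives the same grasp; the last joint's range is limited). The gripper opens to 85 mm and grips with 20 to 120 N. Pads are 22 mm wide; open, the fingers measure 114 mm over their backs; the gripper's body (76 mm by 85 mm) begins 54 mm behind the grasp point. The pads swing forward as they close: fully open they stand 13 mm farther back than shut.
Start: joints at [-1.244, 0.491, 1.559, -0, 1.092, -0.106], TCP at [262.158, -567.381, 203.227] pointing down, gripper open.
Joint ranges: [-3.1, 3.1], [-0.84, 2.19], [0.05, 2.79], [-1.13, 4.28], [0.06, 2.93], [-2.69, 2.69]. Speed limits (rad/s): [2.22, 2.22, 2.79, 3.14, 3.14, 3.14].

INTERFACE

Orientations are given as a unit quaternion [x, y, z, w].
In Python, from plant import * gives the robot as it stands. The module is installed in compiled form; this text tells all that it offers.
- The arm moves only by the shell command python3 -m creep 'ROWS' [FORCE]. ROWS is JSON, a list that holds one entry, the list of rows, each a list of 7 numbers: the shift along the tool's x, y, z each as a share of 0.2 m, from -1 to 1, then the turn, a rotation vector about the tool's x, y, z each as a share of 30 degrees, from -1 to 1, then the opening, from 0 (shut) to 1 (fully open). A call has 1 to 5 rows; each row is the pose to reach, as a shift and turn from the pose commanded when the call began, along the tool's axes at that moment; what a row does not reach only later rows make up. A row lasts 1/12 s, in which the tool goes at most 41.7 mm and 7.16 degrees, less where a joint would pass 70% of its speed; a pose out of reach is approached as far as the arm can. A call with a number of a shift or a turn outside -1 to 1 is refused whole. A call with a gripper value outside its range is refused whole. The fingers move at their own pace and stop on an object; FORCE is the grip in N (left out, the last holds). Time passes only in rows, so rows that repeat a pose let the fingers close. It gives the time, the measured TCP pose, the force, the opening and the grip force at its end, in the units of the state.
- get_obs(): the state, without advancing time (a new reading comes with each control period).
- grab_frame(name): name is "side" or "top"; returns a dict with "img" (480x640x3 uint8, blue, green, red), "mtx" (3x3 intrinsics, pixels), "R" (3x3) and "t" (3): a world point X has camera coordinates R X + t. Camera axes: x right, y down, z forward; pixel columns grow to the right and rows downward; lengths in mm; the calibration is good to about 2 mm. A picture is of the moment at which its call begins. There is no depth.
- job_done(): hands the job in; it is judged then, once.
The state is a dict: "time_s": time; "q": joint angles; "dq": joint speeds; "joint_torque": joint torques, N m; "tool_pos": TCP position; "orientation": TCP orientation; "wrist_force": force on the tool from outside, world axes, zero at the start; "torque": the same for the moment, N m; "opening": finger opening in mm; "finger_force": force on a finger pad.
Only numpy, scipy, OpenCV 4.12 (cv2) and the standard library are available. Lean on these libraries where they do the work, as an engineer would, in place of code of your own. Each camera call takes 0.05 s, during which the arm holds its last target. There are 200 camera calls.

## Working session

There is one attempt and no reset: what is moved stays moved. The work goes in short steps, Python scripts to look and compute and a shell command to move; the robot and the scene stay as the last step left them, time stands still between calls to the robot, and variables do not carry over. Pictures are saved under pics/ and viewed, at most 14 in all, crops included, and the job is handed in when it is done.

```bash
mkdir -p pics; python3 - <<'E'
from plant import *
import cv2,numpy as np
for n in("top","side"):
    f=grab_frame(n); cv2.imwrite(f"pics/{n}0.png",f["img"]); print(n,f["mtx"].tolist(),np.round(f["R"],4).tolist(),np.round(f["t"],1).tolist())
o=get_obs();print(o)
E
```

```text
top [[576.3049770655002, 0.0, 324.9872273697625], [0.0, 576.3049770655002, 240.0558179873789], [0.0, 0.0, 1.0]] [[0.0007, -0.9998, 0.0206], [-0.998, -0.002, -0.064], [0.064, -0.0205, -0.9977]] [62.3, 533.0, 1600.5]
side [[506.1923163294602, 0.0, 325.062867501399], [0.0, 506.1923163294602, 236.1660649505334], [0.0, 0.0, 1.0]] [[-0.8016, -0.5977, -0.0144], [-0.3331, 0.4665, -0.8194], [0.4965, -0.6521, -0.573]] [475.6, 223.2, 896.3]
{'time_s': 0.1, 'q': array([-1.24361978e+00,  4.91506229e-01,  1.55939491e+00,  2.52380358e-05,
        1.09167669e+00, -1.05626137e-01]), 'dq': array([ 0.00157127, -0.00110829,  0.0001848 ,  0.00131836,  0.00024248,
       -0.00089029]), 'joint_torque': array([ 3.34994744e-03, -6.19447947e+01, -2.62024748e+01, -3.15071190e-05,
        2.86220711e-03,  9.97907250e-06]), 'tool_pos': array([ 262.07526248, -567.15430277,  202.67966089]), 'orientation': array([ 9.76677594e-01,  2.14710585e-01, -4.33282762e-05, -4.90805627e-04]), 'wrist_force': array([-0.84826144, -0.78595182, -0.75294795]), 'torque': array([-0.05739691, -0.00346998,  0.02573218]), 'finger_force': 0.0, 'opening': 85.15206878132213}
```

View pics/top0.png

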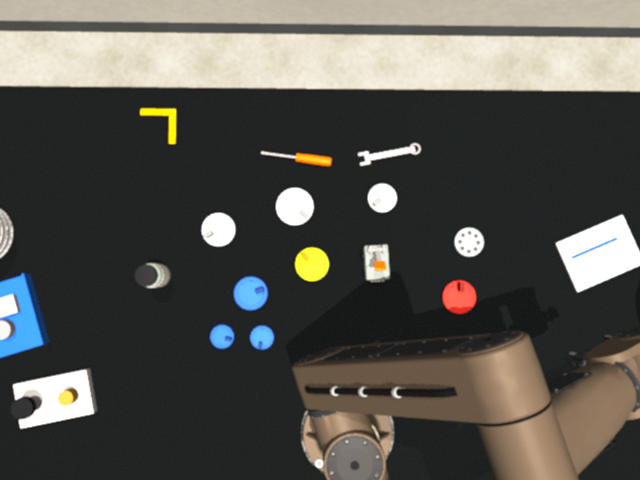

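View pics/side0.png

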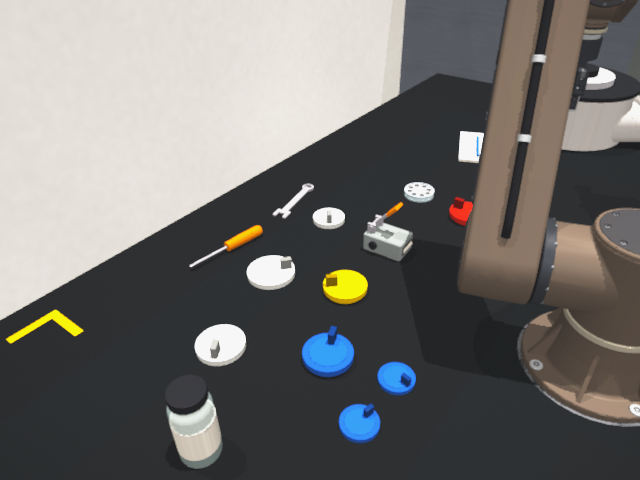

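The top view shows the following:
- **Lidded coloured dishes:** red (459,297), yellow (312,264) and blue (251,293). Two smaller blue ones, at (222,336) and (262,337), are decoys, because the blue meant is the largest.
- **White lids:** (219,230), (295,206) and (382,198), which look like medium, large and small.
- **Other:** the glass dish is near (469,242) and the lever counter at (377,263).

I'll confirm these in an enlarged crop and measure them.

```bash
cat > h.py <<'E'
from plant import *
import cv2,numpy as np
from scipy.spatial.transform import Rotation as Ro
def ray(f,u,v,z):
    R,t,K=f["R"],f["t"],f["mtx"]
    d=R.T@np.linalg.solve(K,[u,v,1.]); c=-R.T@t
    return c+d*(z-c[2])/d[2]
def px(f,X):
    p=f["mtx"]@(f["R"]@np.array(X,float)+f["t"]); return p[:2]/p[2]
def masks(img):
    h=cv2.cvtColor(img,cv2.COLOR_BGR2HSV); H,S,V=cv2.split(h)
    return {"red":((H<6)|(H>174))&(S>150)&(V>70),"blue":(H>95)&(H<125)&(S>130)&(V>60),
     "yellow":(H>22)&(H<35)&(S>150)&(V>70),"orange":(H>6)&(H<20)&(S>150)&(V>100),"white":(S<60)&(V>120)}
def blobs(m,amin=200):
    n,l,st,c=cv2.connectedComponentsWithStats(m.astype(np.uint8))
    return [(l==i,st[i],c[i]) for i in range(1,n) if st[i][4]>amin]
E
python3 - <<'E'
from h import *
f=grab_frame("top");im=f["img"]
c=cv2.resize(im[180:360,190:500],None,fx=2.58,fy=2.58,interpolation=cv2.INTER_CUBIC);cv2.imwrite("pics/c1.png",c)
for k,m in masks(im).items():
    for b,s,c in blobs(m,60):
        if not(180<c[0]<500 and 170<c[1]<360):continue
        cs,_=cv2.findContours(b.astype(np.uint8),0,2); (x,y),r=cv2.minEnclosingCircle(max(cs,key=len))
        print(k,s,np.round(c,1),"circ",round(x,1),round(y,1),round(r,1),"xyz",np.round(ray(f,x,y,19),0),"D",round(2*r*1580/576))
E
```

```text
red [442 279  35  36 987] [458.8 296.6] circ 458.9 296.3 17.9 xyz [ 376. -312.   19.] D 98
blue [ 233  275   36   36 1016] [250.3 292.9] circ 250.3 292.9 18.1 xyz [385. 270.  19.] D 99
blue [209 324  26  26 532] [221.6 336.2] circ 221.7 336.2 13.1 xyz [266. 348.  19.] D 72
blue [249 324  26  27 532] [261.5 337. ] circ 261.5 337.0 13.1 xyz [264. 238.  19.] D 72
yellow [294 247  36  35 993] [311.5 263.9] circ 311.5 263.8 17.8 xyz [466. 101.  19.] D 98
orange [374 261  12   9  80] [379.6 264.4] circ 379.5 265.0 6.3 xyz [463. -90.  19.] D 34
white [367 183  31  30 715] [381.9 197.5] circ 381.9 197.5 15.1 xyz [653. -97.  19.] D 83
white [ 275  187   39   39 1182] [294.3 206. ] circ 294.3 206.1 19.4 xyz [628. 149.  19.] D 106
white [201 212  35  35 957] [218.  229.2] circ 218.0 229.1 17.5 xyz [563. 362.  19.] D 96
white [454 227  31  30 716] [468.7 241.6] circ 468.8 241.6 15.2 xyz [ 529. -342.   19.] D 83
white [364 244  26  38 721] [375.9 261.4] circ 376.0 261.5 20.2 xyz [473. -80.  19.] D 111
```

View pics/c1.png

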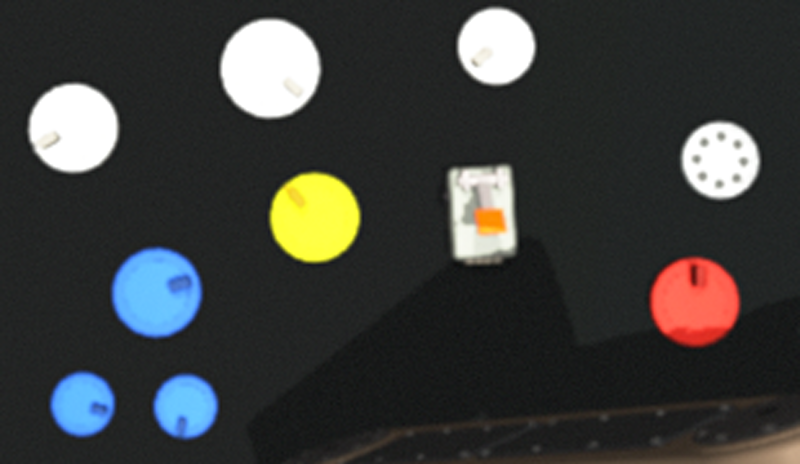

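The crop confirms that all three coloured lids are present. The large blue lid is the one at (157,292), and the medium white one is at (74,128) with a measured diameter of 96, against 106 and 83 for the others. The glass dish is at (720,160). Next I'll measure the tab directions and the lever.

```bash
cat >> h.py <<'E'
def lid(f,cen,r=15,tabz=34,cz=19,thr=22):
    u,v=cen; im=cv2.cvtColor(f["img"],cv2.COLOR_BGR2LAB).astype(float)
    yy,xx=np.mgrid[:480,:640]; w=(np.hypot(xx-u,yy-v)<r)
    med=np.median(im[w],axis=0); m=w&(np.linalg.norm(im-med,axis=2)>thr)
    b=max(blobs(m,6),key=lambda b:b[1][4]); C=ray(f,u,v,cz); T=ray(f,*b[2],tabz); d=T-C
    return C,T,b[1][4],np.hypot(d[0],d[1]),np.degrees(np.arctan2(-d[1],-d[0]))
def go(x,y,z,yaw,yaw_free=True):
    """shift/turn numbers from the present pose to TCP x,y,z, tool x at yaw deg (mod 180), tool down"""
    o=get_obs(); R0=Ro.from_quat(o["orientation"]); best=None
    for k in((0,180) if yaw_free else (0,)):
        a=np.radians(yaw+k); T=Ro.from_matrix(np.array([[np.cos(a),np.sin(a),0],[np.sin(a),-np.cos(a),0],[0,0,-1]]))
        rv=(R0.inv()*T).as_rotvec(degrees=True)
        if best is None or np.linalg.norm(rv)<np.linalg.norm(best): best=rv
    s=R0.inv().apply(np.array([x,y,z])-o["tool_pos"])
    print("t",round(o["time_s"],1),"tcp",np.round(o["tool_pos"],1),"open",round(o["opening"],1),"F",np.round(o["wrist_force"],1),"q6",round(o["q"][5],2),"shift",np.round(s/200,4),"turn",np.round(best/30,3))
E
python3 - <<'E'
from h import *
f=grab_frame("top")
for n,c in dict(red=(458.8,296.4),blue=(250.3,292.9),yellow=(311.5,263.9),med=(218,229.2)).items():
    C,T,a,r,y=lid(f,c); print(n,np.round(C),np.round(T),a,round(r,1),"lidx yaw",round(y,1))
print("dish",ray(f,468.8,241.6,16))
m=masks(f["img"])["orange"]
b=[b for b in blobs(m,40) if 360<b[2][0]<390][0]; print("pad",b[2],ray(f,*b[2],111))
g=grab_frame("side"); m=masks(g["img"])["orange"]
for b in blobs(m,20): print("side orange",b[1],b[2],ray(g,*b[2],111))
C=ray(f,458.8,296.4,19); 
print("cam",-f["R"].T@f["t"]); 
E
```

```text
red [ 376. -311.   19.] [ 342. -309.   34.] 65 33.8 lidx yaw -4.8
blue [385. 270.  19.] [394. 243.  34.] 77 28.9 lidx yaw 108.3
yellow [466. 101.  19.] [488. 121.  34.] 27 29.5 lidx yaw -137.0
med [563. 362.  19.] [547. 381.  34.] 18 24.8 lidx yaw -51.3
dish [ 529.41779313 -342.69705854   16.        ]
pad [379.59259259 264.4691358 ] [462.59529693 -79.23324168 111.        ]
side orange [387 202  16  15  77] [393.35064935 209.54545455] [462.53123458 -78.70097684 111.        ]
side orange [224 225  39  26 247] [243.36437247 238.83805668] [653.42355004 194.78924968 111.        ]
cam [ 429.46021398   96.14031644 1629.68655543]
```

```bash
python3 - <<'E'
from h import *
f=grab_frame("top");g=grab_frame("side")
t=[]
P=dict(red=(376,-311),blue=(385,270),yellow=(466,101),med=(563,362))
row=[[],[]]
for n,(x,y) in P.items():
    for i,F in enumerate((f,g)):
        u,v=np.round(px(F,(x,y,25))).astype(int); print(n,i,u-25,v-25)
        c=cv2.copyMakeBorder(F["img"],30,30,30,30,0)[v+5:v+55,u+5:u+55]
        row[i].append(cv2.resize(c,(200,200),interpolation=cv2.INTER_NEAREST))
cv2.imwrite("pics/c2.png",np.vstack([np.hstack(r) for r in row]))
E
```

```text
red 0 434 271
red 1 443 184
blue 0 225 268
blue 1 303 324
yellow 0 286 239
yellow 1 320 257
med 0 193 204
med 1 195 312
```

View pics/c2.png

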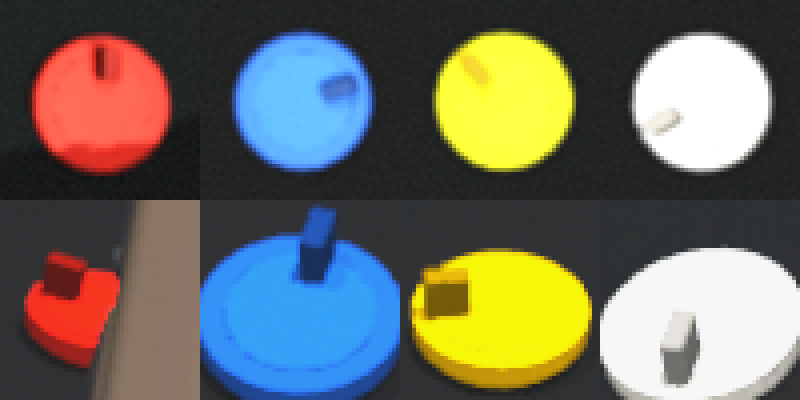

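```bash
python3 - <<'E'
from h import *
f=grab_frame("top");g=grab_frame("side")
C=dict(red=(376,-311),blue=(385,270),yellow=(466,101),med=(563,362))
S=dict(red=(459.5,199.25),blue=(332.75,331.25),yellow=(331.75,275.25),med=(215.5,344.5))
T=dict(red=(461.3,286.7),blue=(259.7,289.5),yellow=(304.75,256.25),med=(209.25,234.25))
for n in C:
    a=ray(g,*S[n],45)[:2]; b=ray(f,*T[n],42)[:2]; 
    for p in(a,b): d=p-C[n]; print(n,np.round(p,1),round(np.hypot(*d),1),"yaw",round(np.degrees(np.arctan2(-d[1],-d[0])),1))
a=-10
go(348,-315,120,-8)
E
```

```text
red [ 402.5 -311. ] 26.5 yaw -179.9
red [ 403.  -312.9] 27.1 yaw 176.0
blue [392.4 245.3] 25.7 yaw 106.6
blue [395.2 242.3] 29.5 yaw 110.2
yellow [486.5 119.2] 27.4 yaw -138.4
yellow [486.5 119.3] 27.4 yaw -138.3
med [539.4 391. ] 37.4 yaw -50.9
med [546.7 382.1] 25.9 yaw -50.8
t 0.5 tcp [ 262.2 -567.4  203.2] open 85.1 F [ 0.6 -0.  -0. ] q6 -0.11 shift [ 0.9189 -0.9655  0.4159] turn [0.    0.    1.093]
```

```bash
python3 -c "
from h import *
go(404,-312,75,178)"
```

```text
t 0.5 tcp [ 262.2 -567.4  203.2] open 85.1 F [ 0.6 -0.  -0. ] q6 -0.11 shift [ 1.1794 -0.8616  0.6409] turn [0.    0.    0.893]
```

```bash
python3 -m creep '[[[0.2,-0.15,0,0,0,0.2,0.5],[0.4,-0.3,0.05,0,0,0.4,0.5],[0.6,-0.45,0.1,0,0,0.6,0.5],[0.75,-0.55,0.15,0,0,0.8,0.5],[0.75,-0.55,0.15,0,0,0.893,0.5]]]' 40; python3 -c "
from h import *
go(404,-312,75,178)"
```

```text
time_s: 0.87
tool_pos: [353.1, -401.1, 172.6]
orientation: [1.0, -0.02, -0.0, -0.001]
wrist_force: [0.1, -0.7, 0.7]
opening: 42.4
finger_force: 0.0
t 0.9 tcp [ 353.1 -401.1  172.6] open 42.4 F [ 0.1 -0.7  0.7] q6 0.64 shift [ 0.2368 -0.4545  0.4886] turn [-0.002  0.001 -0.009]
```

```bash
python3 -m creep '[[[0.1,-0.15,0.15,0,0,0,0.5],[0.19,-0.3,0.3,0,0,0,0.5],[0.236,-0.45,0.4,0,0,0,0.5],[0.236,-0.454,0.488,0,0,0,0.5],[0.236,-0.454,0.488,0,0,0,0.5]]]'; python3 - <<'E'
from h import *
go(404,-312,24,178)
g=grab_frame("side");f=grab_frame("top")
u,v=px(g,(404,-312,40)).astype(int);a=cv2.resize(g["img"][v-45:v+45,u-45:u+45],(400,400))
u,v=px(f,(404,-312,40)).astype(int);b=cv2.resize(f["img"][v-45:v+45,u-45:u+45],(400,400))
cv2.imwrite("pics/c3.png",np.hstack([a,b]))
E
```

```text
time_s: 1.28
tool_pos: [402.0, -312.6, 72.8]
orientation: [1.0, -0.016, -0.002, -0.002]
wrist_force: [-0.5, 0.1, -0.1]
opening: 42.6
finger_force: 0.0
t 1.3 tcp [ 402.  -312.6   72.8] open 42.6 F [-0.5  0.1 -0.1] q6 0.81 shift [ 0.0106 -0.0027  0.2439] turn [-0.007  0.007  0.006]
```

View pics/c3.png

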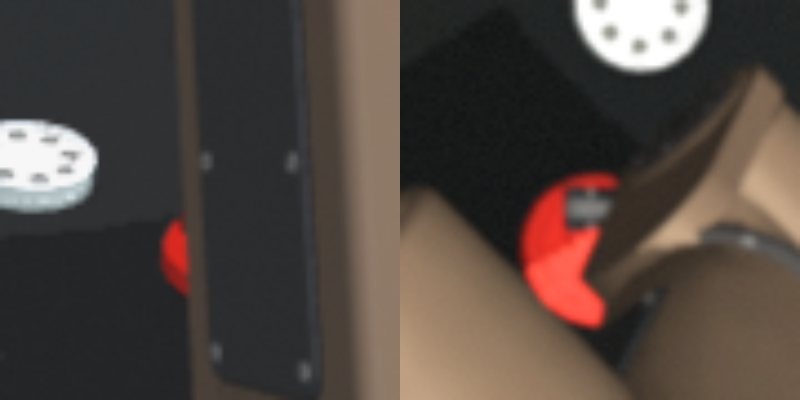

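Left is the side view, where the arm hides most of the red lid. Right is the top view, where a finger at about (590,207) sits beside the tab. Descending to grip.

```bash
python3 -m creep '[[[0.005,0,0.1,0,0,0,0.5],[0.01,-0.002,0.18,0,0,0,0.5],[0.01,-0.002,0.23,0,0,0,0.5],[0.01,-0.002,0.24,0,0,0,0.5],[0.01,-0.002,0.24,0,0,0,0.5]]]' 40; python3 -m creep '[[[0,0,0,0,0,0,0.3],[0,0,0,0,0,0,0],[0,0,0,0,0,0,0],[0,0,0,0,0,0,0],[0,0,0,0,0,0,0]]]' 40; python3 -c "
from h import *
go(404,-312,24,178)"
```

```text
time_s: 1.8
tool_pos: [404.4, -316.0, 28.0]
orientation: [1.0, -0.018, 0.0, 0.0]
wrist_force: [-0.3, -0.1, 0.4]
opening: 42.9
finger_force: 0.0
time_s: 2.22
tool_pos: [404.7, -315.3, 28.0]
orientation: [1.0, -0.017, 0.0, 0.0]
wrist_force: [-0.7, -0.1, 0.5]
opening: 0.1
finger_force: 0.0
t 2.2 tcp [ 404.7 -315.3   28. ] open 0.1 F [-0.7 -0.1  0.5] q6 0.81 shift [-0.0039 -0.0163  0.0199] turn [ 0.001 -0.001  0.   ]
```

```bash
python3 - <<'E'
from h import *
g=grab_frame("side");f=grab_frame("top")
print(get_obs())
u,v=px(g,(404,-312,40)).astype(int);a=cv2.resize(g["img"][v-50:v+50,u-50:u+50],(400,400))
u,v=px(f,(404,-312,40)).astype(int);b=cv2.resize(f["img"][v-50:v+50,u-50:u+50],(400,400));print(u,v)
cv2.imwrite("pics/c4.png",np.hstack([a,b]))
E
```

```text
{'time_s': 2.3167, 'q': array([-7.90656270e-01,  5.93946830e-01,  1.99208133e+00, -1.06564840e-04,
        5.55208995e-01,  8.14875770e-01]), 'dq': array([ 0.00078985,  0.00295089,  0.00043687, -0.00031437, -0.00074663,
       -0.00066581]), 'joint_torque': array([-2.16904987e-02, -5.60946643e+01, -1.37010518e+01, -4.07822727e-04,
        2.65308801e-03, -4.38880625e-04]), 'tool_pos': array([ 404.60387624, -315.21332993,   27.78498118]), 'orientation': array([ 9.99849952e-01, -1.73217156e-02,  1.07577327e-04,  1.44261759e-04]), 'wrist_force': array([-0.0105299 , -0.22259532, -0.13685373]), 'torque': array([ 0.03265763, -0.00090173,  0.02337034]), 'finger_force': 0.0, 'opening': -0.1737883891334143}
460 286
```

View pics/c4.png

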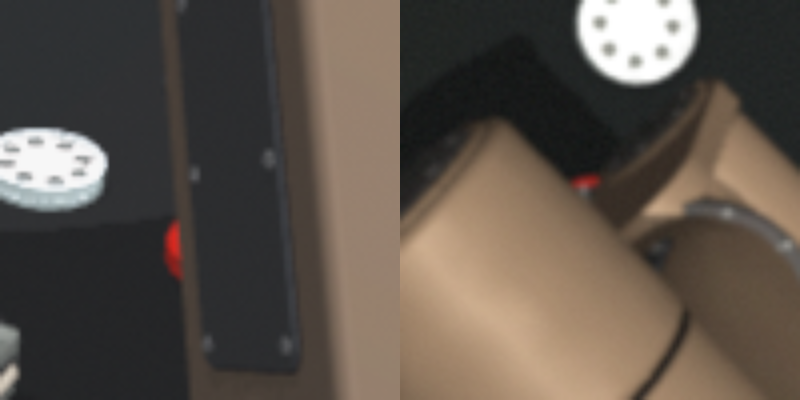

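```bash
python3 -m creep '[[[0,0,-0.1,0,0,0,0],[0,0,-0.2,0,0,0,0.5],[0,0,-0.4,0,0,0,0.5],[0,0.2,-0.5,0,0,0,0.5],[0,0.4,-0.5,0,0,0,0.5]]]' 40;python3 -m creep '[[[0,0.2,0,0,0,0,0.5],[0,0.4,0,0,0,0,0.5],[0,0.6,0,0,0,0,0.5],[0,0.7,0,0,0,0,0.5],[0,0.7,0,0,0,0,0.5]]]' 40; python3 - <<'E'
from h import *
g=grab_frame("side");f=grab_frame("top")
u,v=px(g,(404,-312,40)).astype(int);a=cv2.resize(g["img"][v-50:v+50,u-50:u+50],(400,400))
u,v=px(f,(404,-312,40)).astype(int);b=cv2.resize(f["img"][v-50:v+50,u-50:u+50],(400,400));print(u,v)
cv2.imwrite("pics/c5.png",np.hstack([a,b]))
E
```

```text
time_s: 2.73
tool_pos: [403.1, -394.6, 132.2]
orientation: [1.0, -0.016, 0.002, 0.002]
wrist_force: [1.4, -0.3, -0.3]
opening: 43.0
finger_force: 0.0
time_s: 3.15
tool_pos: [396.0, -537.8, 126.9]
orientation: [1.0, -0.019, 0.0, 0.001]
wrist_force: [0.4, -1.1, -0.7]
opening: 42.7
finger_force: 0.0
460 286
```

View pics/c5.png

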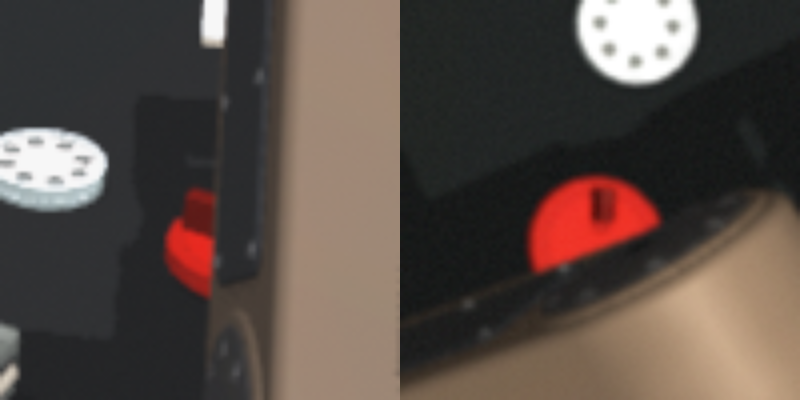

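The red lid is undisturbed, with its tab at top-view pixel (460.8,287.2). The fingers closed on nothing, so I'll check the tool-to-camera consistency.

```bash
python3 - <<'E'
from h import *
g=grab_frame("side");f=grab_frame("top");o=get_obs();p=o["tool_pos"];out=[]
for F in(f,g):
    im=F["img"].copy(); print(px(F,p),px(F,p+[0,0,100]))
    cv2.drawMarker(im,tuple(int(a) for a in px(F,p)),(0,255,0),0,12,1);cv2.drawMarker(im,tuple(int(a) for a in px(F,p+[0,0,100])),(255,0,255),0,12,1)
    out.append(im[100:400,240:640])
cv2.imwrite("pics/c6.png",np.hstack(out))
E
```

```text
[553.22308684 289.5973513 ] [570.21589956 290.48863982]
[500.46603302 139.18530791] [507.5784194  103.29197938]
```

View pics/c6.png

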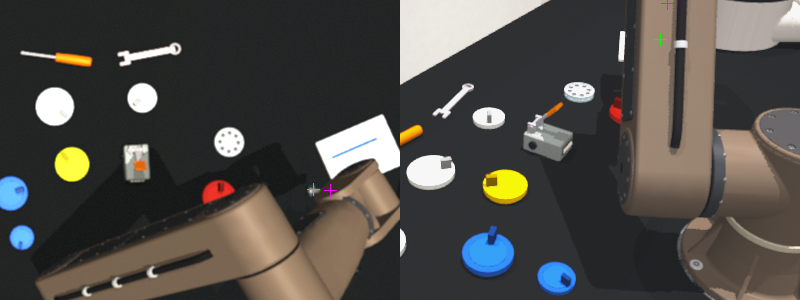

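```bash
python3 - <<'E'
from h import *
f=grab_frame("top");o=get_obs();p=o["tool_pos"]
c=f["img"][260:320,520:600]; c=np.clip(c.astype(float)*2.2,0,255).astype(np.uint8)
c=cv2.resize(c,None,fx=10,fy=10,interpolation=cv2.INTER_CUBIC)
for dy in(-21,21):
  for z in(0,60):
    u,v=px(f,p+[0,dy,z]);cv2.drawMarker(c,(int((u-520)*10),int((v-260)*10)),(0,255,0) if z==0 else (255,0,255),0,20,1)
cv2.imwrite("pics/c7.png",c)
E
```

```text
(no output)
```

View pics/c7.png

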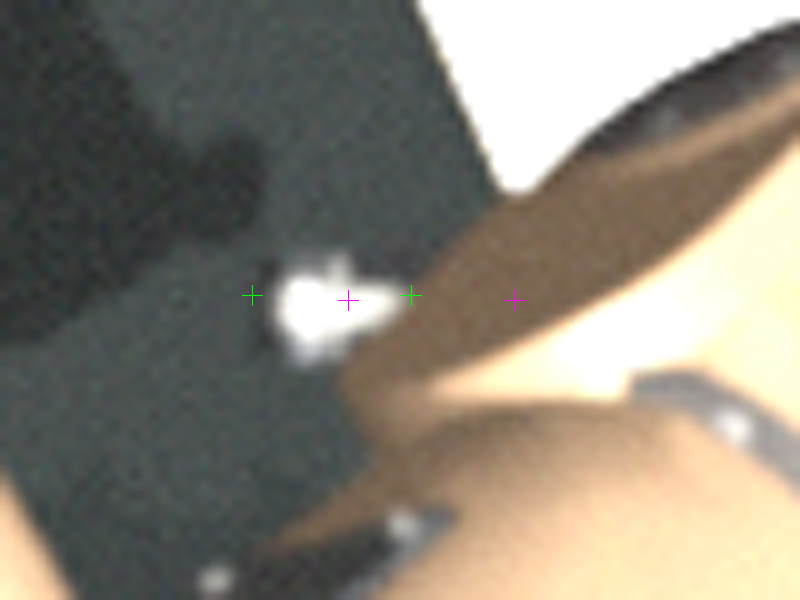

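The top view shows a light finger knuckle near (551,290), roughly where predicted, so xy looks right and z is in doubt. I'll probe the height on the tab with the fingers shut.

```bash
python3 -m creep '[[[0,-0.2,0,0,0,0,0],[0.03,-0.4,0,0,0,0,0],[0.03,-0.6,0,0,0,0,0],[0.03,-0.8,0,0,0,0,0],[0.03,-0.95,0,0,0,0,0]]]' 40;python3 -c "
from h import *
go(403,-312,60,178)"
```

```text
time_s: 3.82
tool_pos: [409.1, -340.3, 127.9]
orientation: [1.0, -0.017, -0.0, -0.0]
wrist_force: [0.9, -0.8, -0.2]
opening: -0.3
finger_force: 0.0
t 3.8 tcp [ 409.1 -340.3  127.9] open -0.3 F [ 0.9 -0.8 -0.2] q6 0.79 shift [-0.0352 -0.1403  0.3398] turn [-0.001  0.001  0.003]
```

```bash
python3 -m creep '[[[-0.02,-0.07,0.15,0,0,0,0],[-0.035,-0.14,0.3,0,0,0,0],[-0.035,-0.14,0.34,0,0,0,0],[-0.035,-0.14,0.34,0,0,0,0],[-0.035,-0.14,0.34,0,0,0,0]]]' |sed -n 2,4p; for i in 1; do python3 -m creep '[[[0,0,0.02,0,0,0,0],[0,0,0.04,0,0,0,0],[0,0,0.04,0,0,0,0]]]'|sed -n '2p;4p'; done
python3 -m creep '[[[0,0,0.01,0,0,0,0],[0,0,0.02,0,0,0,0],[0,0,0.02,0,0,0,0]]]'|sed -n '2p;4p'
python3 -m creep '[[[0,0,0.01,0,0,0,0],[0,0,0.02,0,0,0,0],[0,0,0.02,0,0,0,0]]]'|sed -n '2p;4p'
```

```text
tool_pos: [404.1, -316.6, 60.3]
orientation: [1.0, -0.017, 0.0, 0.0]
wrist_force: [0.1, -0.8, 0.4]
tool_pos: [403.6, -316.6, 51.6]
wrist_force: [1.0, 0.4, -1.3]
tool_pos: [403.4, -316.2, 47.4]
wrist_force: [0.2, -0.3, -0.2]
tool_pos: [403.4, -316.0, 43.2]
wrist_force: [-0.4, 0.7, 0.3]
```

```bash

python3 -m creep '[[[0,0,0.01,0,0,0,0],[0,0,0.02,0,0,0,0],[0,0,0.02,0,0,0,0]]]'|sed -n '2p;4p'
python3 -m creep '[[[0,0,0.01,0,0,0,0],[0,0,0.02,0,0,0,0],[0,0,0.02,0,0,0,0]]]'|sed -n '2p;4p'
python3 -m creep '[[[0,0,0.01,0,0,0,0],[0,0,0.02,0,0,0,0],[0,0,0.02,0,0,0,0]]]'|sed -n '2p;4p'
python3 - <<'E'
from h import *
o=get_obs();g=grab_frame("side")
# red things
f=grab_frame("top")
c=cv2.resize(f["img"][255:315,420:500],(800,600),interpolation=cv2.INTER_CUBIC); c=np.clip(c*1.8,0,255).astype(np.uint8)
for z in(0,60):
    u,v=px(f,o["tool_pos"]+[0,0,z]);cv2.drawMarker(c,(int((u-420)*10),int((v-255)*10)),(0,255,0),0,20,1)
cv2.imwrite("pics/c8.png",c)
E
```

```text
tool_pos: [403.4, -316.0, 39.2]
wrist_force: [0.1, -1.2, 0.0]
tool_pos: [403.4, -315.9, 35.2]
wrist_force: [-1.1, -0.7, -0.4]
tool_pos: [403.4, -316.0, 31.2]
wrist_force: [0.2, 0.0, -0.1]
```

View pics/c8.png

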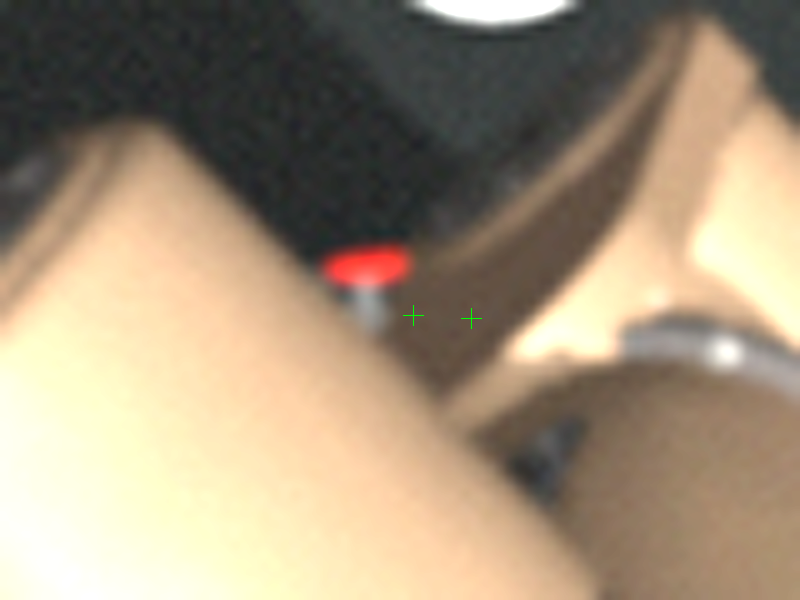

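The grey finger is visible at about (456,285), which matches xy. The fingers must be higher than the reading suggests, so I'll keep probing down until contact.

```bash

for_note=1
python3 -m creep '[[[0,0,0.01,0,0,0,0],[0,0,0.02,0,0,0,0],[0,0,0.02,0,0,0,0]]]'|sed -n '2p;4p'
python3 -m creep '[[[0,0,0.01,0,0,0,0],[0,0,0.02,0,0,0,0],[0,0,0.02,0,0,0,0]]]'|sed -n '2p;4p'
```

```text
tool_pos: [403.4, -316.0, 27.2]
wrist_force: [-0.2, -0.4, -0.4]
tool_pos: [403.4, -316.0, 23.2]
wrist_force: [1.1, 0.5, 0.1]
```

```bash

python3 -m creep '[[[0,0,0.005,0,0,0,0],[0,0,0.01,0,0,0,0],[0,0,0.01,0,0,0,0]]]'|sed -n '2p;4p'
python3 -m creep '[[[0,0,0.005,0,0,0,0],[0,0,0.01,0,0,0,0],[0,0,0.01,0,0,0,0]]]'|sed -n '2p;4p'
python3 -m creep '[[[0,0,0.005,0,0,0,0],[0,0,0.01,0,0,0,0],[0,0,0.01,0,0,0,0]]]'|sed -n '2p;4p'
```

```text
tool_pos: [403.5, -316.0, 21.4]
wrist_force: [-0.1, 0.0, 0.2]
tool_pos: [403.5, -316.0, 19.4]
wrist_force: [-1.0, 0.6, -0.3]
tool_pos: [403.4, -316.0, 17.4]
wrist_force: [-1.0, 0.7, -0.1]
```

```bash
python3 -m creep '[[[0,0,-0.2,0,0,0,0],[0,0,-0.4,0,0,0,0],[0,0,-0.6,0,0,0,0],[0.1,-0.1,-0.8,0,0,0,0],[0.3,-0.3,-0.8,0,0,0,0]]]' |sed -n '2p;4p'; python3 -m creep '[[[0.2,-0.2,0,0,0,0,0],[0.3,-0.4,0,0,0,0,0],[0.3,-0.6,0,0,0,0,0],[0.3,-0.8,0,0,0,0,0],[0.3,-1,0,0,0,0,0]]]' |sed -n '2p;4p'; python3 -m creep '[[[0,0,0,0,0,0,0],[0,0,0,0,0,0,0],[0,0,0,0,0,0,0]]]' >/dev/null
python3 - <<'E'
from h import *
o=get_obs();p=o["tool_pos"];print(np.round(p,1),o["orientation"]);out=[]
for n in("top","side"):
    F=grab_frame(n); im=F["img"].copy(); a=px(F,p);b=px(F,p+[0,0,54]); print(n,a,b)
    u,v=(int(k) for k in a); c=cv2.resize(np.clip(im[v-40:v+40,u-40:u+40]*1.6,0,255).astype(np.uint8),(400,400),interpolation=cv2.INTER_CUBIC)
    for q in(a,b): cv2.drawMarker(c,(int((q[0]-u+40)*5),int((q[1]-v+40)*5)),(0,255,0),0,16,1)
    out.append(c)
cv2.imwrite("pics/c9.png",np.hstack(out))
E
```

```text
tool_pos: [452.2, -273.8, 181.6]
wrist_force: [-0.3, -1.1, 0.3]
tool_pos: [518.0, -82.1, 175.5]
wrist_force: [0.5, 0.1, -0.1]
[518.  -84.2 175.7] [ 9.99855892e-01 -1.69749216e-02  1.33759127e-04  1.73622251e-04]
top [384.3678949  242.03270979] [387.09850713 240.69278341]
side [374.47010396 175.54265003] [375.52367231 152.99711034]
```

View pics/c9.png

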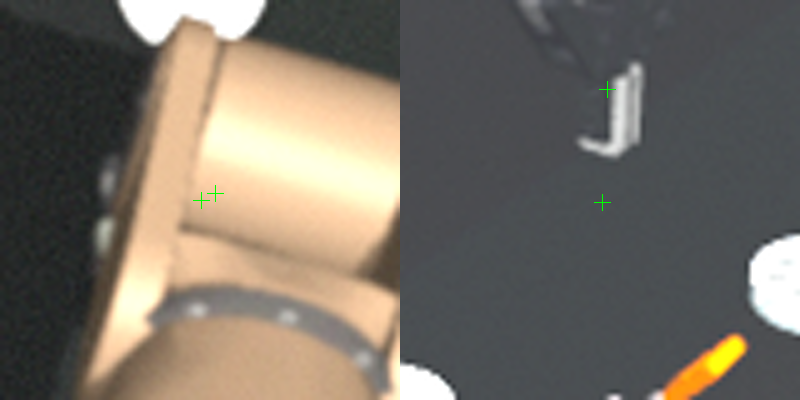

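In the side view the real fingertips are at crop (610,155), while the TCP marker is at (602,203). The pose reading is therefore off, about 23 mm low along this view. I'll calibrate by touching empty bench near (560,20) and casting a ray from the side view there.

```bash
python3 -m creep '[[[0.1,-0.2,0.1,0,0,0,0],[0.21,-0.4,0.3,0,0,0,0],[0.21,-0.5,0.5,0,0,0,0],[0.21,-0.51,0.65,0,0,0,0],[0.21,-0.51,0.65,0,0,0,0]]]' |sed -n '2p;4p';python3 -m creep '[[[0,0,0,0,0,0,0],[0,0,0.04,0,0,0,0],[0,0,0.08,0,0,0,0],[0,0,0.08,0,0,0,0]]]' |sed -n '2p;4p'
python3 -m creep '[[[0,0,0.02,0,0,0,0],[0,0,0.04,0,0,0,0],[0,0,0.04,0,0,0,0]]]' |sed -n '2p;4p'
```

```text
tool_pos: [561.9, 16.9, 41.0]
wrist_force: [-0.6, 0.1, 0.7]
tool_pos: [563.4, 15.4, 29.4]
wrist_force: [-0.0, -0.1, -0.9]
tool_pos: [563.4, 16.1, 21.5]
wrist_force: [0.5, -0.3, -0.8]
```

```bash

python3 -m creep '[[[0,0,0.02,0,0,0,0],[0,0,0.04,0,0,0,0],[0,0,0.04,0,0,0,0]]]' |sed -n '2p;4p'
python3 -m creep '[[[0,0,0.01,0,0,0,0],[0,0,0.02,0,0,0,0],[0,0,0.02,0,0,0,0]]]' |sed -n '2p;4p'
python3 -m creep '[[[0,0,0.01,0,0,0,0],[0,0,0.02,0,0,0,0],[0,0,0.02,0,0,0,0]]]' |sed -n '2p;4p'
python3 -m creep '[[[0,0,0.005,0,0,0,0],[0,0,0.01,0,0,0,0],[0,0,0.01,0,0,0,0]]]' |sed -n '2p;4p'
python3 - <<'E'
from h import *
g=grab_frame("side");cv2.imwrite("pics/shut.png",g["img"]);print(get_obs()["tool_pos"],px(g,get_obs()["tool_pos"]))
E
```

```text
tool_pos: [563.1, 16.5, 13.0]
wrist_force: [-0.5, -0.2, -0.4]
tool_pos: [563.3, 16.5, 9.3]
wrist_force: [-0.2, -0.0, -0.0]
tool_pos: [563.3, 16.5, 5.3]
wrist_force: [-0.3, -0.4, 0.4]
tool_pos: [563.3, 16.4, 3.5]
wrist_force: [-0.2, 0.7, -0.1]
[563.37278504  16.44769691   3.58536569] [331.18904751 253.68349019]
```

```bash

python3 -m creep '[[[0,0,0.02,0,0,0,0],[0,0,0.04,0,0,0,0],[0,0,0.04,0,0,0,0]]]' |sed -n '2p;4p'
python3 -m creep '[[[0,0,0.02,0,0,0,0],[0,0,0.03,0,0,0,0],[0,0,0.03,0,0,0,0]]]' |sed -n '2p;4p'
python3 -m creep '[[[0,0,0.01,0,0,0,0],[0,0,0.015,0,0,0,0],[0,0,0.015,0,0,0,0]]]' |sed -n '2p;4p'
python3 -m creep '[[[0,0,0.005,0,0,0,0],[0,0,0.01,0,0,0,0],[0,0,0.01,0,0,0,0]]]' |sed -n '2p;4p'
```

```text
tool_pos: [563.0, 16.5, -5.2]
wrist_force: [-0.2, -0.7, -0.2]
tool_pos: [563.2, 16.4, -10.9]
wrist_force: [-0.8, 0.6, 0.3]
tool_pos: [563.3, 16.4, -13.6]
wrist_force: [0.8, -1.1, -0.7]
tool_pos: [563.4, 16.4, -15.5]
wrist_force: [-0.1, -0.1, -0.2]
```

```bash

python3 -m creep '[[[0,0,0.01,0,0,0,0],[0,0,0.02,0,0,0,0],[0,0,0.02,0,0,0,0]]]' |sed -n '2p;4p'
python3 -m creep '[[[0,0,0.005,0,0,0,0],[0,0,0.01,0,0,0,0],[0,0,0.01,0,0,0,0]]]' |sed -n '2p;4p'
python3 -m creep '[[[0,0,0.005,0,0,0,0],[0,0,0.01,0,0,0,0],[0,0,0.01,0,0,0,0]]]' |sed -n '2p;4p'
python3 - <<'E'
from h import *
g=grab_frame("side");a=cv2.imread("pics/shut.png")
d=cv2.absdiff(a,g["img"]).max(2)[230:275,300:360]
print((d>25).sum(), [(r+230,int(x.min())+300,int(x.max())+300) for r in range(45) if len(x:=np.where(d[r]>25)[0])])
E
```

```text
tool_pos: [563.2, 16.4, -19.7]
wrist_force: [-0.0, -0.0, -0.6]
tool_pos: [563.3, 16.4, -21.5]
wrist_force: [-1.0, 0.0, -0.3]
tool_pos: [563.3, 16.4, -23.5]
wrist_force: [0.8, -0.6, -0.3]
199 [(230, 312, 336), (231, 312, 336), (232, 311, 336), (233, 312, 336), (234, 313, 336), (235, 331, 337), (236, 331, 337), (237, 331, 337), (238, 331, 337), (239, 331, 337), (240, 331, 336), (241, 331, 334), (242, 331, 334), (243, 332, 333), (244, 327, 337), (245, 328, 337), (246, 332, 337), (247, 331, 337), (248, 331, 337), (249, 331, 337), (250, 331, 337), (251, 331, 337), (252, 327, 336), (253, 326, 336), (254, 327, 334), (255, 330, 333), (256, 332, 333), (270, 342, 342), (271, 342, 343), (272, 343, 345), (274, 348, 348)]
```

```bash

python3 -m creep '[[[0,0,0.005,0,0,0,0],[0,0,0.005,0,0,0,0],[0,0,0.005,0,0,0,0]]]' |sed -n '2p;4p'
python3 -m creep '[[[0,0,0.005,0,0,0,0],[0,0,0.005,0,0,0,0],[0,0,0.005,0,0,0,0]]]' |sed -n '2p;4p'
python3 -m creep '[[[0,0,0.005,0,0,0,0],[0,0,0.005,0,0,0,0],[0,0,0.005,0,0,0,0]]]' |sed -n '2p;4p'
python3 -m creep '[[[0,0,0.005,0,0,0,0],[0,0,0.005,0,0,0,0],[0,0,0.005,0,0,0,0]]]' |sed -n '2p;4p'
```

```text
tool_pos: [563.4, 16.5, -24.4]
wrist_force: [0.1, 0.0, 0.7]
tool_pos: [563.4, 16.4, -25.4]
wrist_force: [-0.4, 0.5, -0.4]
tool_pos: [563.4, 16.4, -26.4]
wrist_force: [0.1, -1.1, 0.0]
tool_pos: [563.4, 16.5, -27.4]
wrist_force: [0.3, -0.4, -0.3]
```

```bash

python3 -m creep '[[[0,0,0.005,0,0,0,0],[0,0,0.01,0,0,0,0],[0,0,0.01,0,0,0,0]]]' |sed -n '2p;4p'
python3 -m creep '[[[0,0,0.005,0,0,0,0],[0,0,0.01,0,0,0,0],[0,0,0.01,0,0,0,0]]]' |sed -n '2p;4p'
python3 - <<'E'
from h import *
g=grab_frame("side");a=cv2.imread("pics/shut.png")
d=cv2.absdiff(a,g["img"]).max(2)[230:275,300:360]
print([(r+230,int(x.min())+300,int(x.max())+300) for r in range(20,45) if len(x:=np.where(d[r]>25)[0])])
o=get_obs();print(o["joint_torque"],o["q"])
E
```

```text
tool_pos: [563.5, 16.4, -28.1]
wrist_force: [-4.5, -0.2, 18.1]
tool_pos: [563.6, 16.4, -28.2]
wrist_force: [-11.9, -0.2, 42.6]
[(250, 331, 336), (251, 331, 336), (252, 331, 336), (253, 331, 336), (254, 331, 336), (255, 327, 335), (256, 328, 334), (257, 330, 333), (270, 342, 342), (271, 342, 343), (272, 343, 345), (274, 348, 348)]
[-2.29107952e-01 -4.13604712e+01 -1.27240044e+01  1.16121168e-01
 -2.89434783e+00 -1.19786269e-03] [-8.79157888e-02  7.32362957e-01  1.88847269e+00 -2.96955143e-04
  5.18877210e-01  1.51773241e+00]
```

Contact came at a reading of −27.8, so the fingertips sit 28 mm above the reported TCP. I need to know whether that offset goes along the tool or along world z, so I'll tilt the tool in the air and look.

```bash

python3 -m creep '[[[0,0,-0.1,0,0,0,0],[0,0,-0.3,0,0,0,0],[0,0,-0.5,0,0,0,0],[0,0,-0.5,0,0,0,0],[0,0,-0.5,0,0,0,0]]]' |sed -n '2p;4p'
python3 -m creep '[[[0,0,0,0,0.2,0,0],[0,0,0,0,0.4,0,0],[0,0,0,0,0.6,0,0],[0,0,0,0,0.8,0,0],[0,0,0,0,1,0,0]]]' >/dev/null
python3 -m creep '[[[0,0,0,0,0,0,0],[0,0,0,0,0,0,0]]]' >/dev/null
python3 - <<'E'
from h import *
g=grab_frame("side");o=get_obs();p=o["tool_pos"];R=Ro.from_quat(o["orientation"]);z=R.as_matrix()[:,2];print(p,z)
u0,v0=(int(k) for k in px(g,p)); c=cv2.resize(np.clip(g["img"][v0-40:v0+30,u0-45:u0+45]*1.6,0,255).astype(np.uint8),(720,560),interpolation=cv2.INTER_CUBIC)
for q,col in((p,(0,255,0)),(p-28*z,(255,0,255)),(p+[0,0,28],(0,255,255))):
    a=px(g,q);print(a);cv2.drawMarker(c,(int((a[0]-u0+45)*8),int((a[1]-v0+40)*8)),col,0,16,1)
cv2.imwrite("pics/c10.png",c)
E
```

```text
tool_pos: [564.4, 16.4, 70.8]
wrist_force: [0.2, -0.4, -1.4]
[563.77556789  24.19685429  67.50139426] [ 0.38603556  0.01491611 -0.9223633 ]
[328.76362807 232.26692238]
[332.75459962 224.03844464]
[328.63236029 221.70616691]
```

View pics/c10.png

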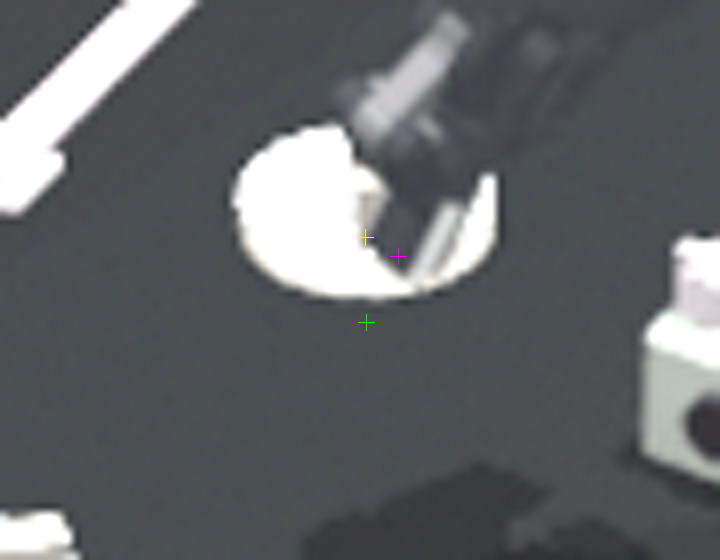

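Green is the reported TCP, magenta is 28 mm back along the tool, and yellow is 28 mm up in world z. The tips, at about (408,272), fit magenta best. The offset is therefore along the tool axis, and I'll work with the true tip from here.

```bash
sed -i 's/    s=R0.inv().apply(np.array(\[x,y,z\])-o\["tool_pos"\])/    tip=o["tool_pos"]-28*R0.as_matrix()[:,2]\n    s=R0.inv().apply(np.array([x,y,z-28])-o["tool_pos"])/; s/"tcp",np.round(o\["tool_pos"\],1)/"tip",np.round(tip,1)/' h.py
python3 -m creep '[[[0,0,-0.1,0,-0.2,0,0.2],[0,0,-0.2,0,-0.4,0,0.5],[0,0,-0.3,0,-0.6,0,0.5],[0,0,-0.3,0,-0.8,0,0.5],[0,0,-0.3,0,-1,0,0.5]]]' >/dev/null
python3 -m creep '[[[0,0,0,0,0,0,0.5],[0,0,0,0,0,0,0.5]]]' >/dev/null
python3 -c "
from h import *
go(403,-312,80,178)"
```

```text
t 15.3 tip [544.3  21.6 150.4] open 42.5 F [-0.3 -0.8 -0.6] q6 1.49 shift [-0.6135  1.6947  0.3855] turn [-0.041  0.211  0.024]
```

```bash
python3 -m creep '[[[-0.1,0.2,0,-0.04,0.211,0.024,0.5],[-0.2,0.4,0,-0.04,0.211,0.024,0.5],[-0.3,0.6,0,-0.04,0.211,0.024,0.5],[-0.4,0.8,0,-0.04,0.211,0.024,0.5],[-0.5,0.95,0,-0.04,0.211,0.024,0.5]]]' >/dev/null
python3 -m creep '[[[0,0.15,0,0,0,0,0.5],[0,0.3,0,0,0,0,0.5],[-0.05,0.5,0,0,0,0,0.5],[-0.05,0.6,0,0,0,0,0.5],[-0.05,0.6,0,0,0,0,0.5]]]' >/dev/null
python3 -c "
from h import *
go(403,-312,80,178)"
```

```text
t 16.1 tip [ 425.2 -282.5  156.4] open 43.1 F [-0.   0.4 -0.3] q6 0.89 shift [-0.1053  0.1519  0.3817] turn [-0.001 -0.    -0.005]
```

```bash
python3 -m creep '[[[-0.1,0.15,0.1,0,0,0,0.5],[-0.105,0.15,0.25,0,0,0,0.5],[-0.105,0.15,0.38,0,0,0,0.5],[-0.105,0.15,0.38,0,0,0,0.5],[-0.105,0.15,0.38,0,0,0,0.5]]]' >/dev/null
python3 -c "
from h import *
go(403,-312,24,178)"
```

```text
t 16.6 tip [ 403.7 -306.9   80.1] open 42.6 F [-0.6 -0.2  0.2] q6 0.82 shift [-0.0013  0.0277  0.2806] turn [-0.01   0.005  0.003]
```

```bash
python3 -m creep '[[[0,0.01,0.08,0,0,0,0.5],[0,0.01,0.15,0,0,0,0.5],[0,0.01,0.15,0,0,0,0.5],[0,0.01,0.15,0,0,0,0.5],[0,0.01,0.15,0,0,0,0.5]]]' >/dev/null
python3 -c "
from h import *
go(403,-312,24,178)"
```

```text
t 17.0 tip [ 404.8 -309.6   52.1] open 42.9 F [ 1.  -0.1  0.1] q6 0.82 shift [-0.009   0.0129  0.1405] turn [-0.006 -0.001  0.004]
```

```bash
python3 -m creep '[[[-0.008,0.01,0.05,0,0,0,0.5],[-0.008,0.01,0.1,0,0,0,0.5],[-0.008,0.01,0.137,0,0,0,0.5],[-0.008,0.01,0.137,0,0,0,0.5]]]' 40|sed -n '2p;4p'
python3 -m creep '[[[0,0,0,0,0,0,0.2],[0,0,0,0,0,0,0],[0,0,0,0,0,0,0],[0,0,0,0,0,0,0],[0,0,0,0,0,0,0]]]' 40
python3 -c "
from h import *
go(403,-312,24,178)"
```

```text
tool_pos: [402.0, -310.8, -6.4]
wrist_force: [-0.3, -0.2, -0.1]
time_s: 17.72
tool_pos: [402.8, -311.3, -4.5]
orientation: [1.0, -0.017, -0.0, -0.002]
wrist_force: [0.2, 0.8, 0.5]
opening: 11.3
finger_force: 39.7
t 17.7 tip [ 402.8 -311.4   23.5] open 11.3 F [0.2 0.8 0.5] q6 0.81 shift [ 0.0013  0.0033 -0.0027] turn [-0.008  0.001  0.003]
```

Gripped: opening 11.3 mm at 40 N. Tilting the lid about its far rim.

```bash
python3 -m creep '[[[0.003,0,-0.013,0,0.075,0,0],[0.007,0,-0.027,0,0.15,0,0],[0.009,0,-0.041,0,0.225,0,0],[0.0115,0,-0.055,0,0.3,0,0],[0.0115,0,-0.055,0,0.3,0,0]]]' 60
python3 -m creep '[[[0,0,0,0,0,0,0],[0,0,0,0,0,0,0],[0,0,0,0,0,0,0]]]'
python3 - <<'E'
from h import *
g=grab_frame("side");f=grab_frame("top");o=get_obs();R=Ro.from_quat(o["orientation"]).as_matrix()
print(np.degrees(np.arccos(-R[2,2])),R[:,2],o["tool_pos"],o["torque"])
for n,F in(("s",g),("t",f)):
    u,v=px(F,(376,-311,20)).astype(int);print(u,v);cv2.imwrite(f"pics/tilt_{n}.png",F["img"][v-40:v+40,u-40:u+40])
E
```

```text
time_s: 18.13
tool_pos: [404.3, -311.2, 6.6]
orientation: [0.997, -0.017, 0.079, -0.001]
wrist_force: [0.3, 0.4, -1.2]
opening: 10.9
finger_force: 63.6
time_s: 18.38
tool_pos: [405.2, -311.4, 6.1]
orientation: [0.997, -0.017, 0.078, -0.001]
wrist_force: [-0.5, 0.4, 1.1]
opening: 10.7
finger_force: 63.7
8.942886564971124 [ 1.55448049e-01 -7.46786440e-04 -9.87843786e-01] [ 405.19392684 -311.38146361    6.13770093] [-0.08979271  0.19185357  0.0084574 ]
467 210
458 296
```

```bash
python3 -m creep '[[[-0.003,0,0.014,0,-0.075,0,0],[-0.005,0,0.028,0,-0.15,0,0],[-0.008,0,0.042,0,-0.225,0,0],[-0.0115,0,0.055,0,-0.3,0,0],[-0.0115,0,0.055,0,-0.3,0,0]]]'|sed -n '2,7p'
python3 -m creep '[[[0,0,0,0,0,0,0],[0,0,0,0,0,0,0],[0,0,0,0,0,0,0]]]'|sed -n '2,7p'
```

```text
tool_pos: [404.7, -311.3, -4.6]
orientation: [1.0, -0.016, -0.002, -0.002]
wrist_force: [-8.7, -2.2, 13.4]
opening: 11.1
finger_force: 65.5
tool_pos: [404.6, -311.4, -4.6]
orientation: [1.0, -0.016, -0.0, -0.002]
wrist_force: [-1.2, 0.2, 5.0]
opening: 11.1
finger_force: 37.7
```

```bash
python3 -m creep '[[[-0.004,0,0,0,0,0,0],[-0.009,0,0,0,0,0,0],[-0.009,0,0,0,0,0,0],[-0.009,0,0,0,0,0,0]]]' 60|sed -n '2,7p'
```

```text
tool_pos: [403.2, -311.6, -4.6]
orientation: [1.0, -0.017, 0.0, -0.002]
wrist_force: [2.9, -0.1, 7.3]
opening: 10.8
finger_force: 60.1
```

```bash
python3 -m creep '[[[0,0,0,0,0,0,0],[0,0,0,0,0,0,0]]]'|sed -n '2,7p'
```

```text
tool_pos: [403.2, -311.7, -4.6]
orientation: [1.0, -0.017, 0.0, -0.002]
wrist_force: [2.0, 0.2, 7.4]
opening: 10.5
finger_force: 60.1
```

```bash
python3 -m creep '[[[0,0,0,0,0,0,0.2],[0,0,0,0,0,0,0.4],[0,0,-0.02,0,0,0,0.5],[0,0,-0.15,0,0,0,0.5],[0,0,-0.3,0,0,0,0.5]]]' 60|sed -n '2,7p'
python3 -m creep '[[[0,0,-0.2,0,0,0,0.5],[0,0,-0.4,0,0,0,0],[0.1,-0.15,-0.4,0,0,0,0],[0.2,-0.3,-0.4,0,0,0,0],[0.3,-0.5,-0.4,0,0,0,0]]]' |sed -n '2p'
python3 -m creep '[[[0.05,-0.2,0,0,0,0,0],[0.05,-0.4,0,0,0,0,0],[0.05,-0.6,0,0,0,0,0],[0.05,-0.66,0,0,0,0,0],[0.05,-0.66,0,0,0,0,0]]]' |sed -n '2p'
python3 - <<'E'
from h import *
f=grab_frame("top"); m=masks(f["img"])["red"]
b=max(blobs(m),key=lambda b:b[1][4]);cs,_=cv2.findContours(b[0].astype(np.uint8),0,2);(x,y),r=cv2.minEnclosingCircle(max(cs,key=len));print(b[1],x,y,r,ray(f,x,y,19))
go(476,-79,125,0)
E
```

```text
tool_pos: [401.7, -310.7, 54.4]
orientation: [1.0, -0.017, -0.002, -0.004]
wrist_force: [0.4, 0.9, 0.7]
opening: 42.8
finger_force: 0.0
tool_pos: [465.2, -216.6, 136.4]
tool_pos: [478.6, -82.4, 136.2]
[441 279  35  36 993] 458.0 296.5 17.923547744750977 [ 375.32687544 -309.15140483   19.        ]
t 20.9 tip [478.9 -84.2 164.2] open 0.1 F [ 0.  -0.7  0.4] q6 1.29 shift [-0.0152 -0.0242  0.1962] turn [-0.008  0.001 -0.059]
```

```bash
python3 -m creep '[[[-0.015,-0.024,0.1,0,0,0,0],[-0.015,-0.024,0.19,0,0,0,0],[-0.015,-0.024,0.19,0,0,0,0],[-0.015,-0.024,0.19,0,0,0,0]]]' |sed -n '2p;4p'
python3 -m creep '[[[-0.02,0,0.04,0,0,0,0],[-0.05,0,0.09,0,0,0,0],[-0.09,0,0.14,0,0,0,0],[-0.12,0,0.2,0,0,0,0],[-0.13,0,0.22,0,0,0,0]]]' |sed -n '2p;4p'
python3 -m creep '[[[0,0,0.015,0,0,0,0],[0,0,0.03,0,0,0,0],[0,0,0.03,0,0,0,0]]]' |sed -n '2p;4p'
```

```text
tool_pos: [475.8, -81.1, 97.8]
wrist_force: [-0.0, -0.4, 0.1]
tool_pos: [450.1, -79.9, 54.2]
wrist_force: [2.9, -1.6, 1.9]
tool_pos: [450.4, -79.2, 48.2]
wrist_force: [-0.1, -2.9, 3.0]
```

```bash

python3 -m creep '[[[0,0,0.01,0,0,0,0],[0,0,0.015,0,0,0,0],[0,0,0.015,0,0,0,0]]]' |sed -n '2p;4p'
python3 -m creep '[[[0,0,0.01,0,0,0,0],[0,0,0.01,0,0,0,0],[0,0,0.01,0,0,0,0]]]' |sed -n '2p;4p'
python3 -m creep '[[[0,0,0.01,0,0,0,0],[0,0,0.01,0,0,0,0],[0,0,0.01,0,0,0,0]]]' |sed -n '2p;4p'
```

```text
tool_pos: [450.2, -78.9, 45.1]
wrist_force: [-0.5, -2.0, 3.0]
tool_pos: [450.1, -78.8, 43.0]
wrist_force: [-0.9, -2.5, 2.4]
tool_pos: [450.1, -78.8, 41.8]
wrist_force: [-3.3, 0.2, 18.6]
```

```bash

python3 -m creep '[[[0,0,-0.1,0,0,0,0],[0,0,-0.25,0,0,0,0],[0,0,-0.4,0,0,0,0],[0,0,-0.5,0,0,0,0],[0,0,-0.5,0,0,0,0]]]' |sed -n '2p;4p'
python3 -m creep '[[[0,-0.15,0,0,0,-0.2,0],[0,-0.3,0,0,0,-0.4,0],[0,-0.5,0,0,0,-0.6,0],[0,-0.7,0,0,0,-0.8,0],[0,-0.8,0,0,0,-1,0.5]]]' |sed -n 2p
python3 - <<'E'
from h import *
for n in("top","side"):
    f=grab_frame(n)
    for b in blobs(masks(f["img"])["orange"],20): print(n,b[1],np.round(b[2],1))
go(393.6,243.4,100,108,False)
E
```

```text
tool_pos: [451.5, -79.5, 144.3]
wrist_force: [-0.2, -0.1, 0.3]
tool_pos: [454.8, 83.7, 141.0]
top [295 152  38  15 214] [313.7 159.4]
top [374 261  12   9  79] [379.5 264.4]
top [ 67 390  10  12  45] [ 72.8 394.1]
side [387 202  16  15  77] [393.4 209.5]
side [224 225  39  26 247] [243.4 238.8]
t 23.6 tip [455.   83.2 169. ] open 25.8 F [ 0.3 -0.6 -0.1] q6 1.1 shift [ 0.1121 -0.8479  0.3494] turn [-0.007 -0.008 -2.65 ]
```

Lever went to its stop and returned: the pad is back at (379.5,264.4) in the top view and (393.4,209.5) in the side view. On to blue.

```bash

python3 -m creep '[[[0.02,-0.15,0,0,0,-0.2,0.5],[0.05,-0.3,0,0,0,-0.4,0.5],[0.08,-0.5,0,0,0,-0.6,0.5],[0.112,-0.7,0,0,0,-0.8,0.5],[0.112,-0.848,0,0,0,-1,0.5]]]' |sed -n 2p
python3 -m creep '[[[0,0,0,0,0,-0.2,0.5],[0,0,0,0,0,-0.4,0.5],[0,0,0,0,0,-0.6,0.5],[0,0,0,0,0,-0.8,0.5],[0,0,0,0,0,-1,0.5]]]' |sed -n 2p
python3 -m creep '[[[0,0,0,0,0,-0.2,0.5],[0,0,0,0,0,-0.4,0.5],[0,0,0,0,0,-0.6,0.5],[0,0,0,0,0,-0.6,0.5],[0,0,0,0,0,-0.6,0.5]]]' |sed -n 2p
python3 -c "
from h import *
go(393.6,243.4,80,108,False)"
```

```text
tool_pos: [394.7, 242.4, 141.9]
tool_pos: [395.3, 240.2, 141.8]
tool_pos: [395.3, 240.3, 142.1]
t 24.9 tip [395.4 240.1 170.1] open 42.7 F [-0.4 -0.4  0.4] q6 0.12 shift [ 0.0154 -0.0041  0.4503] turn [ 0.    -0.009 -0.073]
```

```bash

python3 -m creep '[[[0.015,-0.004,0.15,0,0,-0.073,0.5],[0.015,-0.004,0.3,0,0,-0.073,0.5],[0.015,-0.004,0.45,0,0,-0.073,0.5],[0.015,-0.004,0.58,0,0,-0.073,0.5],[0.015,-0.004,0.58,0,0,-0.073,0.5]]]' |sed -n 2p
python3 -m creep '[[[0,0,0,0,0,0,0.5],[0,0,0,0,0,0,0.5]]]' |sed -n 2p
python3 -c "
from h import *
go(393.6,243.4,24,108,False)"
```

```text
tool_pos: [391.9, 242.9, 22.9]
tool_pos: [394.1, 244.1, 27.5]
t 25.5 tip [394.1 243.9  55.5] open 42.9 F [-0.7  0.2 -0.5] q6 0.08 shift [-0.003  -0.0037  0.1574] turn [ 0.003 -0.009  0.006]
```

```bash

python3 -m creep '[[[-0.003,-0.003,0.05,0,0,0,0.5],[-0.003,-0.003,0.1,0,0,0,0.5],[-0.003,-0.003,0.155,0,0,0,0.5],[-0.003,-0.003,0.155,0,0,0,0.5],[-0.003,-0.003,0.155,0,0,0,0.5]]]' |sed -n '2p;4p'
python3 -m creep '[[[0,0,0,0,0,0,0.2],[0,0,0,0,0,0,0],[0,0,0,0,0,0,0],[0,0,0,0,0,0,0],[0,0,0,0,0,0,0]]]' 60
python3 -c "
from h import *
go(393.6,243.4,24,108,False)"
```

```text
tool_pos: [393.7, 243.6, -3.3]
wrist_force: [-0.0, -1.3, -0.2]
time_s: 26.3
tool_pos: [393.7, 243.6, -3.3]
orientation: [0.586, 0.81, 0.002, -0.001]
wrist_force: [-1.7, 0.0, 11.2]
opening: 10.5
finger_force: 59.0
t 26.3 tip [393.7 243.4  24.7] open 10.5 F [-1.7  0.  11.2] q6 0.08 shift [-0.0007 -0.0007  0.0033] turn [ 0.005 -0.009  0.009]
```

```bash
python3 -m creep '[[[-0.004,0,-0.013,0,-0.075,0,0],[-0.007,0,-0.027,0,-0.15,0,0],[-0.009,0,-0.041,0,-0.225,0,0],[-0.0115,0,-0.055,0,-0.3,0,0],[-0.0115,0,-0.055,0,-0.3,0,0]]]' 60|sed -n '2,7p'
python3 -m creep '[[[0,0,0,0,0,0,0],[0,0,0,0,0,0,0],[0,0,0,0,0,0,0]]]'|sed -n '2,7p'
python3 - <<'E'
from h import *
g=grab_frame("side");R=Ro.from_quat(get_obs()["orientation"]).as_matrix();print(np.degrees(np.arccos(-R[2,2])))
u,v=px(g,(385,270,20)).astype(int);cv2.imwrite("pics/c11.png",cv2.resize(np.clip(g["img"][v-45:v+45,u-60:u+60]*1.3,0,255).astype(np.uint8),(800,600),interpolation=cv2.INTER_CUBIC))
E
```

```text
tool_pos: [394.3, 241.9, 7.4]
orientation: [0.584, 0.808, -0.044, 0.063]
wrist_force: [0.5, -1.1, 1.3]
opening: 10.9
finger_force: 58.6
tool_pos: [394.2, 241.3, 6.7]
orientation: [0.584, 0.808, -0.044, 0.062]
wrist_force: [0.2, 4.3, 4.6]
opening: 10.9
finger_force: 59.0
8.673334482949533
```

View pics/c11.png

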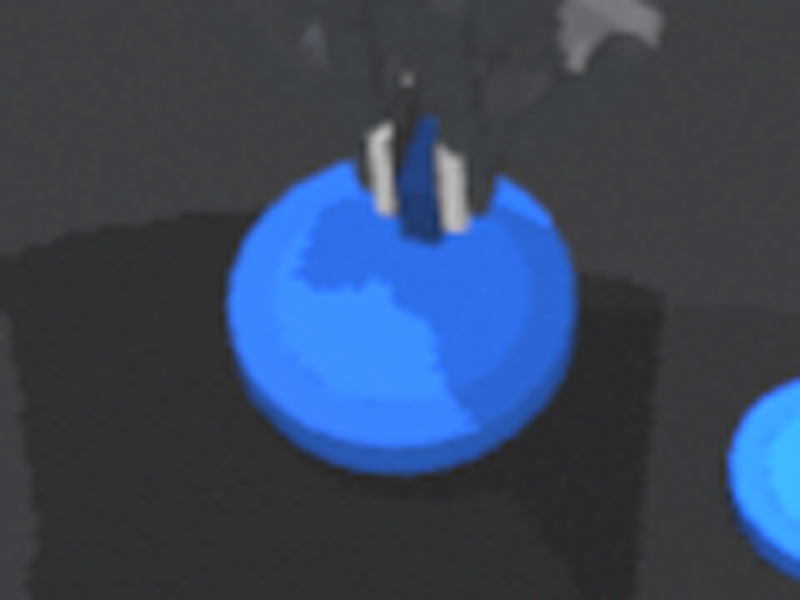

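The blue tab is gripped between the pads at (420,190). The lid's near (far) edge at (400,460) is down and the tab side is up. Setting it back.

```bash
python3 -m creep '[[[0.0045,0,0.013,0,0.075,0,0],[0.009,0,0.0267,0,0.15,0,0],[0.0145,0,0.04,0,0.225,0,0],[0.02,0,0.0525,0,0.3,0,0],[0.02,0,0.0525,0,0.3,0,0]]]'|sed -n '2,7p'
python3 -m creep '[[[0,0,0,0,0,0,0],[0,0,0,0,0,0,0],[0,0,0,0,0,0,0]]]'|sed -n '2,7p'
```

```text
tool_pos: [393.7, 243.3, -3.4]
orientation: [0.587, 0.81, 0.003, -0.002]
wrist_force: [-7.1, 11.5, 20.8]
opening: 10.3
finger_force: 61.4
tool_pos: [393.6, 243.5, -3.4]
orientation: [0.586, 0.81, 0.003, -0.001]
wrist_force: [-3.6, 4.0, 22.4]
opening: 10.8
finger_force: 61.7
```

```bash
python3 -m creep '[[[0,0,0,0,0,0,0.2],[0,0,0,0,0,0,0.4],[0,0,-0.02,0,0,0,0.5],[0,0,-0.15,0,0,0,0.5],[0,0,-0.3,0,0,0,0.5]]]' 60|sed -n '2,4p'
python3 -m creep '[[[0,0,-0.2,0,0,0,0.5],[0,0,-0.4,0,0,0.2,0],[0,0,-0.55,0,0,0.4,0],[0,0,-0.55,0,0,0.6,0],[0,0,-0.55,0,0,0.6,0]]]' |sed -n '2p'
python3 - <<'E'
from h import *
f=grab_frame("top"); m=masks(f["img"])["blue"]
b=max(blobs(m),key=lambda b:b[1][4]);cs,_=cv2.findContours(b[0].astype(np.uint8),0,2);(x,y),r=cv2.minEnclosingCircle(max(cs,key=len));print(b[1],x,y,r,ray(f,x,y,19))
go(480,-79,170,90,False)
E
```

```text
tool_pos: [392.2, 242.4, 55.0]
orientation: [0.586, 0.81, -0.0, -0.003]
wrist_force: [0.7, 1.1, -0.7]
tool_pos: [393.7, 242.6, 167.2]
[   0  272   50   87 2538] 14.5 315.5 44.905555725097656 [323.32108398 916.19262952  19.        ]
t 28.6 tip [393.2 242.3 193.9] open 0.2 F [ 1.1  0.2 -0.3] q6 0.4 shift [-1.6104  0.4238  0.1115] turn [ 0.    -0.009  0.012]
```

```bash

python3 -m creep '[[[-0.2,0.1,0,0,0,0,0],[-0.4,0.2,0,0,0,0,0],[-0.6,0.3,0,0,0,0,0],[-0.8,0.4,0,0,0,0,0],[-1,0.424,0,0,0,0,0]]]' |sed -n '2p'
python3 -m creep '[[[-0.2,0,0,0,0,0,0],[-0.4,0,0,0,0,0,0],[-0.6,0,0,0,0,0,0],[-0.61,0,0.1,0,0,0,0],[-0.61,0,0.11,0,0,0,0]]]' |sed -n '2p'
python3 -m creep '[[[0,0,0,0,0,0,0]]]' |sed -n '2p'
python3 - <<'E'
from h import *
f=grab_frame("top")
for b in blobs(masks(f["img"])["blue"],300):
    cs,_=cv2.findContours(b[0].astype(np.uint8),0,2);(x,y),r=cv2.minEnclosingCircle(max(cs,key=len));print(b[1],round(x,1),round(y,1),round(r,1),ray(f,x,y,19))
go(480,-79,125,90,False)
E
```

```text
tool_pos: [478.0, 51.2, 163.3]
tool_pos: [475.9, -70.5, 138.9]
tool_pos: [476.4, -68.6, 140.4]
[   0  272   50   87 2539] 14.5 315.5 44.9 [323.32108398 916.19262952  19.        ]
[ 233  276   36   35 1000] 250.3 293.2 17.9 [384.37527735 270.56890765  19.        ]
[209 323  26  27 536] 221.6 336.1 13.1 [266.33059578 348.33366982  19.        ]
[249 325  26  25 463] 261.5 337.1 12.7 [263.42354398 238.43472918  19.        ]
t 29.5 tip [477.  -68.3 169.2] open -0.1 F [0.2 0.3 0.2] q6 -0.29 shift [-0.0558  0.0158  0.2207] turn [-0.007 -0.011  0.013]
```

```bash

python3 -m creep '[[[-0.055,0.015,0.1,0,0,0,0],[-0.055,0.015,0.2,0,0,0,0],[-0.055,0.015,0.21,0,0,0,0],[-0.055,0.015,0.21,0,0,0,0],[-0.055,0.015,0.21,0,0,0,0]]]' |sed -n '2p;4p'
python3 -m creep '[[[0,-0.02,0.04,0,0,0,0],[0,-0.05,0.09,0,0,0,0],[0,-0.09,0.14,0,0,0,0],[0,-0.12,0.2,0,0,0,0],[0,-0.13,0.25,0,0,0,0]]]' |sed -n '2p;4p'
python3 -m creep '[[[0,0,0.01,0,0,0,0],[0,0,0.01,0,0,0,0],[0,0,0.01,0,0,0,0]]]' |sed -n '2p;4p'
```

```text
tool_pos: [481.0, -78.7, 100.8]
wrist_force: [0.1, 0.4, -0.5]
tool_pos: [454.5, -79.1, 51.0]
wrist_force: [-1.4, 0.5, 4.8]
tool_pos: [455.2, -79.3, 49.0]
wrist_force: [-1.7, 1.2, 3.4]
```

```bash

python3 -m creep '[[[0,0,0.015,0,0,0,0],[0,0,0.025,0,0,0,0],[0,0,0.025,0,0,0,0]]]' |sed -n '2p;4p'
python3 -m creep '[[[0,0,0.01,0,0,0,0],[0,0,0.01,0,0,0,0],[0,0,0.01,0,0,0,0]]]' |sed -n '2p;4p'
python3 -m creep '[[[0,0,0.007,0,0,0,0],[0,0,0.007,0,0,0,0],[0,0,0.007,0,0,0,0]]]' |sed -n '2p;4p'
```

```text
tool_pos: [454.9, -79.5, 43.2]
wrist_force: [-0.2, 0.6, 3.1]
tool_pos: [454.8, -79.5, 41.4]
wrist_force: [-2.1, 0.6, 10.8]
tool_pos: [454.8, -79.5, 41.0]
wrist_force: [-6.7, 1.2, 29.3]
```

```bash

python3 -m creep '[[[0,0,-0.1,0,0,0,0],[0,0,-0.25,0,0,0,0],[0,0,-0.4,0,0,0,0],[0,0,-0.5,0,0,0,0],[0,0,-0.5,0,0,0,0]]]' |sed -n '2p;4p'
python3 -m creep '[[[0.15,0,0,0,0,0.2,0],[0.3,0,0,0,0,0.4,0],[0.5,0.05,0,0,0,0.6,0],[0.7,0.1,0,0,0,0.8,0.5],[0.9,0.16,0,0,0,1,0.5]]]' |sed -n 2p
python3 - <<'E'
from h import *
for n in("top","side"):
    f=grab_frame(n)
    for b in blobs(masks(f["img"])["orange"],60): print(n,b[1],np.round(b[2],1))
go(486.8,119.7,80,42,False)
E
```

```text
tool_pos: [456.3, -80.4, 143.0]
wrist_force: [-0.0, 0.3, 0.5]
tool_pos: [483.5, 93.8, 139.8]
top [295 152  38  15 213] [313.7 159.4]
top [374 261  12   9  79] [379.5 264.4]
side [387 202  16  15  77] [393.4 209.5]
side [224 225  39  26 247] [243.4 238.8]
t 32.3 tip [484.4  96.1 167.7] open 38.2 F [ 0.3 -0.3 -0.6] q6 0.57 shift [ 0.1062 -0.0461  0.439 ] turn [-0.006 -0.008  0.62 ]
```

```bash

python3 -m creep '[[[0.05,-0.02,0,0,0,0.2,0.5],[0.1,-0.046,0,0,0,0.4,0.5],[0.106,-0.046,0.15,0,0,0.6,0.5],[0.106,-0.046,0.3,0,0,0.62,0.5],[0.106,-0.046,0.43,0,0,0.62,0.5]]]' |sed -n 2p
python3 -m creep '[[[0,0,0,0,0,0,0.5],[0,0,0.1,0,0,0,0.5],[0,0,0.1,0,0,0,0.5],[0,0,0.1,0,0,0,0.5]]]' |sed -n 2p
python3 -c "
from h import *
go(486.8,119.7,24.5,42,False)"
```

```text
tool_pos: [485.5, 115.3, 52.7]
tool_pos: [485.8, 115.3, 34.8]
t 33.0 tip [485.8 115.2  62.8] open 42.6 F [ 0.6 -0.6  1.1] q6 0.93 shift [ 0.0182 -0.012   0.1918] turn [-0.009 -0.003  0.005]
```

```bash

python3 -m creep '[[[0.018,-0.012,0.05,0,0,0,0.5],[0.018,-0.012,0.1,0,0,0,0.5],[0.018,-0.012,0.15,0,0,0,0.5],[0.018,-0.012,0.19,0,0,0,0.5],[0.018,-0.012,0.19,0,0,0,0.5]]]' |sed -n '2p;4p'
python3 -c "
from h import *
go(486.8,119.7,24.5,42,False)"
python3 -m creep '[[[0,0,0,0,0,0,0.2],[0,0,0,0,0,0,0],[0,0,0,0,0,0,0],[0,0,0,0,0,0,0],[0,0,0,0,0,0,0]]]' 60
python3 -c "
from h import *
go(486.8,119.7,24.5,42,False)"
```

```text
tool_pos: [486.2, 119.9, -5.1]
wrist_force: [-0.2, -0.2, 0.0]
t 33.5 tip [486.2 119.8  22.9] open 42.7 F [-0.2 -0.2  0. ] q6 0.93 shift [ 0.0017  0.0029 -0.0078] turn [-0.01  -0.001  0.004]
time_s: 33.88
tool_pos: [487.2, 120.0, -3.0]
orientation: [0.933, 0.359, 0.001, -0.002]
wrist_force: [-0.2, 0.5, 2.1]
opening: 10.7
finger_force: 59.8
t 33.9 tip [487.2 119.9  25. ] open 10.7 F [-0.2  0.5  2.1] q6 0.93 shift [-0.0027 -0.0002  0.0023] turn [-0.006 -0.007  0.004]
```

```bash
python3 -m creep '[[[0.004,0,-0.013,0,0.075,0,0],[0.007,0,-0.027,0,0.15,0,0],[0.009,0,-0.041,0,0.225,0,0],[0.0115,0,-0.055,0,0.3,0,0],[0.0115,0,-0.055,0,0.3,0,0]]]' 60|sed -n '2,7p'
python3 -m creep '[[[0,0,0,0,0,0,0],[0,0,0,0,0,0,0],[0,0,0,0,0,0,0]]]'|sed -n '2,7p'
python3 -m creep '[[[-0.0045,0,0.013,0,-0.075,0,0],[-0.009,0,0.0267,0,-0.15,0,0],[-0.0145,0,0.04,0,-0.225,0,0],[-0.02,0,0.0525,0,-0.3,0,0],[-0.02,0,0.0525,0,-0.3,0,0]]]'|sed -n '2,7p'
python3 -m creep '[[[0,0,0,0,0,0,0],[0,0,0,0,0,0,0],[0,0,0,0,0,0,0]]]'|sed -n '2,7p'
```

```text
tool_pos: [488.0, 121.1, 7.9]
orientation: [0.93, 0.358, 0.074, -0.031]
wrist_force: [-0.2, -0.2, -0.7]
opening: 10.7
finger_force: 59.3
tool_pos: [488.8, 121.6, 7.5]
orientation: [0.93, 0.358, 0.073, -0.03]
wrist_force: [0.1, -1.1, 0.4]
opening: 10.6
finger_force: 59.4
tool_pos: [487.4, 120.2, -3.1]
orientation: [0.933, 0.36, -0.001, -0.001]
wrist_force: [-2.7, -6.8, 12.1]
opening: 11.2
finger_force: 61.1
tool_pos: [487.4, 120.2, -3.1]
orientation: [0.933, 0.36, 0.001, -0.002]
wrist_force: [-1.1, -0.1, 6.5]
opening: 10.7
finger_force: 60.4
```

```bash
python3 -m creep '[[[0,0,0,0,0,0,0.2],[0,0,0,0,0,0,0.4],[0,0,-0.02,0,0,0,0.5],[0,0,-0.15,0,0,0,0.5],[0,0,-0.3,0,0,0,0.5]]]' 60|sed -n '2,4p'
python3 -m creep '[[[0,0,-0.2,0,0,0,0.5],[0,0,-0.4,0,0,-0.2,0],[0,0,-0.4,0,0,-0.4,0],[0,0,-0.4,0,0,-0.6,0],[0,0,-0.4,0,0,-0.8,0]]]' |sed -n '2p'
python3 -m creep '[[[0,0,0,0,0,-0.2,0],[0,0,0,0,0,-0.4,0],[0,0,0,0,0,-0.6,0],[0,0,0,0,0,-0.8,0],[0,0,0,0,0,-0.8,0]]]' |sed -n '2p'
python3 -c "
from h import *
go(480,-79,165,90,False)"
```

```text
tool_pos: [486.0, 119.6, 56.1]
orientation: [0.933, 0.359, -0.001, -0.003]
wrist_force: [1.0, -1.0, -0.1]
tool_pos: [487.1, 119.3, 137.6]
tool_pos: [486.9, 119.3, 136.7]
t 36.5 tip [486.9 119.2 164.7] open 0.2 F [-0.8 -0.5 -0.2] q6 0.1 shift [-0.9912 -0.0413 -0.0056] turn [-0.001 -0.008  0.013]
```

```bash

python3 -m creep '[[[-0.2,0,0,0,0,0,0],[-0.4,0,0,0,0,0,0],[-0.6,-0.02,0,0,0,0,0],[-0.8,-0.04,0,0,0,0,0],[-0.99,-0.041,0,0,0,0,0]]]' |sed -n '2p'
python3 -m creep '[[[0,0,0,0,0,0,0],[0,0,0,0,0,0,0]]]' |sed -n '2p'
python3 - <<'E'
from h import *
f=grab_frame("top")
b=max(blobs(masks(f["img"])["yellow"],600),key=lambda b:b[1][4]);cs,_=cv2.findContours(b[0].astype(np.uint8),0,2);(x,y),r=cv2.minEnclosingCircle(max(cs,key=len));print(b[1],round(x,1),round(y,1),round(r,1),ray(f,x,y,19))
go(480,-79,127,90,False)
E
```

```text
tool_pos: [478.3, -80.4, 135.8]
tool_pos: [479.1, -80.4, 135.7]
[294 247  33  35 912] 311.1 264.1 17.7 [465.53289557 101.72404872  19.        ]
t 37.1 tip [479.  -79.3 163.6] open -0.0 F [-0.2  0.6 -0.5] q6 -0.3 shift [-0.0002  0.005   0.1832] turn [-0.002 -0.009 -0.004]
```

```bash

python3 -m creep '[[[0,0.005,0.1,0,0,0,0],[0,0.005,0.18,0,0,0,0],[0,0.005,0.18,0,0,0,0],[0,0.005,0.18,0,0,0,0]]]' |sed -n '2p;4p'
python3 -m creep '[[[0,-0.02,0.04,0,0,0,0],[0,-0.05,0.09,0,0,0,0],[0,-0.09,0.14,0,0,0,0],[0,-0.12,0.2,0,0,0,0],[0,-0.13,0.25,0,0,0,0]]]' |sed -n '2p;4p'
python3 -m creep '[[[0,0,0.015,0,0,0,0],[0,0,0.03,0,0,0,0],[0,0,0.03,0,0,0,0]]]' |sed -n '2p;4p'
```

```text
tool_pos: [480.0, -77.3, 99.5]
wrist_force: [-0.3, 0.0, -0.4]
tool_pos: [454.0, -77.7, 50.4]
wrist_force: [-1.0, 0.6, 4.0]
tool_pos: [454.5, -78.0, 44.1]
wrist_force: [-1.7, 1.7, 3.6]
```

```bash

python3 -m creep '[[[0,0,0.01,0,0,0,0],[0,0,0.013,0,0,0,0],[0,0,0.013,0,0,0,0]]]' |sed -n '2p;4p'
python3 -m creep '[[[0,0,0.007,0,0,0,0],[0,0,0.007,0,0,0,0],[0,0,0.007,0,0,0,0]]]' |sed -n '2p;4p'
```

```text
tool_pos: [454.5, -78.2, 41.5]
wrist_force: [-1.6, 2.5, 7.5]
tool_pos: [454.6, -78.2, 41.1]
wrist_force: [-5.3, 2.9, 25.6]
```

Stop reached. Lifting off, then checking the lever, the spare lid and the glass dish again.

```bash

python3 -m creep '[[[0,0,-0.1,0,0,0,0],[0,0,-0.25,0,0,0,0],[0,0,-0.4,0,0,0,0],[0,0,-0.5,0,0,0,0],[0,0,-0.5,0,0,0,0]]]' |sed -n '2p;4p'
python3 -m creep '[[[0.15,0,0,0,0,-0.2,0],[0.3,0,0,0,0,-0.4,0],[0.5,0.05,0,0,0,-0.6,0],[0.7,0.1,0,0,0,-0.8,0.5],[0.9,0.15,0,0,0,-1,0.5]]]' |sed -n 2p
python3 - <<'E'
from h import *
f=grab_frame("top")
for n in("top","side"):
    F=f if n=="top" else grab_frame(n)
    for b in blobs(masks(F["img"])["orange"],60): print(n,b[1],np.round(b[2],1))
for k,m in masks(f["img"]).items():
    if k=="orange":continue
    for b,s,c in blobs(m,250):
        if not(150<c[0]<520 and 150<c[1]<350):continue
        cs,_=cv2.findContours(b.astype(np.uint8),0,2); (x,y),r=cv2.minEnclosingCircle(max(cs,key=len))
        print(k,s,"circ",round(x,1),round(y,1),round(r,1),np.round(ray(f,x,y,12 if k=="white" else 19),1))
for b,s,c in blobs(masks(f["img"])["white"],900):
    if 150<c[0]<250 and 180<c[1]<280:
        print(lid(f,c,tabz=25,cz=12,thr=12))
E
```

```text
tool_pos: [456.1, -79.3, 143.4]
wrist_force: [0.0, 0.0, 0.2]
tool_pos: [484.1, 103.1, 140.2]
top [295 152  38  15 214] [313.8 159.3]
top [374 261  12   9  78] [379.5 264.3]
side [387 202  16  15  78] [393.4 209.5]
side [224 225  39  26 247] [243.4 238.8]
red [441 279  35  36 993] circ 457.9 296.5 17.9 [ 375.2 -308.9   19. ]
blue [ 233  276   36   36 1002] circ 250.5 293.1 18.0 [384.8 269.9  19. ]
blue [209 324  26  26 524] circ 221.5 336.5 12.9 [265.4 348.6  19. ]
blue [249 325  26  25 516] circ 261.6 337.1 12.8 [263.4 238.1  19. ]
white [357 143  64  23 552] circ 388.9 152.8 31.9 [ 782.5 -118.8   12. ]
white [367 183  31  30 716] circ 381.9 197.5 15.1 [654.3 -98.3  12. ]
white [ 275  187   39   39 1179] circ 294.3 206.1 19.4 [628.9 149.6  12. ]
white [203 223  35  35 952] circ 219.7 239.8 17.4 [533.3 358.2  12. ]
white [454 227  31  30 715] circ 468.8 241.6 15.2 [ 529.8 -343.8   12. ]
white [364 244  26  39 752] circ 376.6 262.2 20.5 [471.  -82.2  12. ]
white [147 263  22  25 305] circ 154.5 275.0 14.1 [434.7 538.   12. ]
(array([533.49082352, 358.21301922,  12.        ]), array([517.43724304, 379.42223142,  25.        ]), np.int32(36), np.float64(26.599776847359625), np.float64(-52.87735811942531))
```

The top view shows the medium white lid was knocked from (218,229) to (219.7,239.8). It is now at (533.4,358.2) with yaw −53°, and its tab is at (516.5,380.6). The dish and lever are unchanged.

```bash
python3 -c "
from h import *
go(516.5,380.6,150,127,False)"
```

```text
t 39.5 tip [484.7 105.7 168.1] open 38.6 F [-0.5  0.2 -0.3] q6 -0.46 shift [1.1007 0.8367 0.0975] turn [ 0.006 -0.008 -0.212]
```

```bash

python3 -m creep '[[[0.15,0.1,0,0,0,-0.1,0.5],[0.3,0.2,0,0,0,-0.2,0.5],[0.45,0.32,0,0,0,-0.212,0.5],[0.6,0.45,0,0,0,-0.212,0.5],[0.75,0.58,0,0,0,-0.212,0.5]]]' |sed -n 2p
python3 -m creep '[[[0,0,0,0,0,0,0.5]]]' |sed -n 2p
python3 -c "
from h import *
go(516.5,380.6,120,127,False)"
```

```text
tool_pos: [509.0, 290.6, 140.9]
tool_pos: [509.8, 294.2, 140.7]
t 40.0 tip [509.8 294.  168.7] open 43.0 F [-0.2 -0.5  0. ] q6 -0.23 shift [0.326  0.2834 0.2462] turn [ 0.008 -0.008 -0.013]
```

```bash

python3 -m creep '[[[0.12,0.1,0.1,0,0,0,0.5],[0.23,0.2,0.2,0,0,0,0.5],[0.326,0.283,0.3,0,0,0,0.5],[0.326,0.283,0.4,0,0,0,0.5],[0.326,0.283,0.5,0,0,0,0.5]]]' |sed -n 2p
python3 -m creep '[[[0,0,0,0,0,0,0.5],[0,0,0,0,0,0,0.5]]]' |sed -n 2p
python3 -c "
from h import *
go(516.5,380.6,17.5,127,False)"
```

```text
tool_pos: [515.4, 376.3, 39.9]
tool_pos: [515.3, 374.9, 40.8]
t 40.6 tip [515.4 374.8  68.8] open 42.5 F [ 0.7  0.7 -0. ] q6 -0.12 shift [0.0183 0.0215 0.2565] turn [-0.    -0.008 -0.019]
```

```bash

python3 -m creep '[[[0.018,0.0215,0.08,0,0,-0.02,0.5],[0.018,0.0215,0.15,0,0,-0.02,0.5],[0.018,0.0215,0.15,0,0,-0.02,0.5],[0.018,0.0215,0.15,0,0,-0.02,0.5]]]' |sed -n '2p;4p'
python3 -c "
from h import *
go(516.5,380.6,17.5,127,False)"
```

```text
tool_pos: [517.3, 381.0, 12.7]
wrist_force: [0.4, 0.1, 0.6]
t 41.0 tip [517.3 380.9  40.7] open 42.9 F [0.4 0.1 0.6] q6 -0.12 shift [ 0.0003 -0.0048  0.1159] turn [ 0.005 -0.008  0.001]
```

```bash

python3 -m creep '[[[0,-0.004,0.05,0,0,0,0.5],[0,-0.004,0.1,0,0,0,0.5],[0,-0.004,0.116,0,0,0,0.5],[0,-0.004,0.116,0,0,0,0.5]]]' |sed -n '2p;4p'
python3 -m creep '[[[0,0,0,0,0,0,0.2],[0,0,0,0,0,0,0],[0,0,0,0,0,0,0],[0,0,0,0,0,0,0],[0,0,0,0,0,0,0]]]' 80
python3 -m creep '[[[0,0,-0.05,0,0,0,0],[0,0,-0.1,0,0,0,0],[0,0,-0.1,0,0,0,0],[0,0,-0.1,0,0,0,0]]]' 80
python3 -c "
from h import *
go(529.5,-342.7,80,127,False)"
```

```text
tool_pos: [515.8, 380.7, -12.4]
wrist_force: [-0.3, 0.2, 0.1]
time_s: 41.7
tool_pos: [516.5, 381.2, -10.9]
orientation: [0.445, 0.895, 0.002, -0.001]
wrist_force: [-0.8, 0.4, 4.0]
opening: 10.4
finger_force: 78.5
time_s: 42.03
tool_pos: [516.6, 381.2, 9.6]
orientation: [0.446, 0.895, 0.003, -0.001]
wrist_force: [0.5, -0.4, -0.8]
opening: 10.3
finger_force: 78.0
t 42.0 tip [516.6 381.   37.6] open 10.3 F [ 0.5 -0.4 -0.8] q6 -0.12 shift [-2.9254 -2.1301 -0.2318] turn [ 0.008 -0.007  0.003]
```

Lid gripped at 10.3 mm and 78 N. Carrying it high over to the dish.

```bash

python3 -m creep '[[[0,0,-0.15,0,0,0,0],[0,0,-0.3,0,0,0,0],[0,0,-0.45,0,0,0,0],[0,0,-0.6,0,0,0,0],[0,0,-0.76,0,0,0,0]]]' |sed -n '2p;5,6p'
python3 -m creep '[[[-0.13,-0.095,0,0,0,0,0],[-0.26,-0.19,0,0,0,0,0],[-0.39,-0.285,0,0,0,0,0],[-0.52,-0.38,0,0,0,0,0],[-0.65,-0.475,0,0,0,0,0]]]' |sed -n '2p;5,6p'
python3 -m creep '[[[-0.13,-0.095,0,0,0,0,0],[-0.26,-0.19,0,0,0,0,0],[-0.39,-0.285,0,0,0,0,0],[-0.52,-0.38,0,0,0,0,0],[-0.65,-0.475,0,0,0,0,0]]]' |sed -n '2p;5,6p'
python3 -m creep '[[[-0.13,-0.095,0,0,0,0,0],[-0.26,-0.19,0,0,0,0,0],[-0.39,-0.285,0,0,0,0,0],[-0.52,-0.38,0,0,0,0,0],[-0.65,-0.475,0,0,0,0,0]]]' |sed -n '2p;5,6p'
python3 -m creep '[[[-0.13,-0.095,0,0,0,0,0],[-0.26,-0.19,0,0,0,0,0],[-0.39,-0.285,0,0,0,0,0],[-0.52,-0.38,0,0,0,0,0],[-0.65,-0.475,0,0,0,0,0]]]' |sed -n '2p;5,6p'
python3 - <<'E'
from h import *
for n in("top","side"):
    f=grab_frame(n)
    for b,s,c in blobs(masks(f["img"])["white"],150):
        if abs(c-px(f,(529.5,-343,16))).max()<25: print(n,s,c,ray(f,*c,16 if n=="top" else 12),px(f,(529.5,-343,16)))
go(512.6,-320.6,80,127,False)
E
```

```text
tool_pos: [515.9, 379.9, 161.5]
opening: 10.4
finger_force: 78.1
tool_pos: [518.5, 217.8, 159.7]
opening: 10.1
finger_force: 78.2
tool_pos: [521.1, 56.7, 159.0]
opening: 10.5
finger_force: 78.2
tool_pos: [523.8, -104.3, 158.2]
opening: 10.2
finger_force: 78.2
tool_pos: [526.3, -265.3, 157.4]
opening: 10.1
finger_force: 78.2
side [404 182  31  21 521] [418.85412668 191.64491363] [ 528.39716255 -338.83622256   12.        ] [419.35787373 189.61737905]
t 44.2 tip [ 526.5 -267.8  185.1] open 10.2 F [0.2 1.1 0.4] q6 -1.23 shift [-0.1715 -0.2153  0.5245] turn [ 0.004 -0.006 -0.004]
```

```bash

python3 -m creep '[[[-0.08,-0.1,0.1,0,0,0,0],[-0.17,-0.2,0.2,0,0,0,0],[-0.17,-0.215,0.32,0,0,0,0],[-0.17,-0.215,0.44,0,0,0,0],[-0.17,-0.215,0.52,0,0,0,0]]]' |sed -n '2p;5,6p'
python3 -m creep '[[[0,0,0.05,0,0,0,0],[0,0,0.1,0,0,0,0],[0,0,0.15,0,0,0,0],[0,0,0.15,0,0,0,0],[0,0,0.15,0,0,0,0]]]' |sed -n '2p;5,6p'
python3 - <<'E'
from h import *
for n in("top","side"):
    f=grab_frame(n);cv2.imwrite(f"pics/hov_{n}.png",f["img"])
    for b,s,c in blobs(masks(f["img"])["white"],100):
        if abs(c-px(f,(529.5,-343,16))).max()<30: print(n,s,c)
go(512.4,-319.6,24.5,127,False)
E
```

```text
tool_pos: [511.8, -315.8, 51.1]
opening: 10.4
finger_force: 78.2
tool_pos: [513.0, -316.0, 23.4]
opening: 10.3
finger_force: 78.2
side [402 172  36  31 756] [418.68783069 187.10846561]
t 45.1 tip [ 513.2 -316.4   52.1] open 10.4 F [0.1 1.  0.3] q6 -1.31 shift [-0.011  -0.0137  0.1377] turn [ 0.005 -0.006  0.003]
```

```bash
python3 - <<'E'
from h import *
f=grab_frame("side");m=masks(f["img"])["white"]
b=[b for b in blobs(m,100) if abs(b[2]-px(f,(529.5,-343,16))).max()<30][0][0]
for v in range(170,205):
    x=np.where(b[v])[0]
    if len(x): print(v,x.min(),x.max(),end="; ")
print(px(f,(530.1,-338.8,47)),px(f,(530.1,-338.8,38)),px(f,(529.3,-342,16)),px(f,(529.3,-342,0)))
E
```

```text
172 409 423; 173 407 427; 174 405 431; 175 404 432; 176 403 434; 177 402 435; 178 402 436; 179 402 436; 180 402 437; 181 402 437; 182 402 436; 183 402 436; 184 402 436; 185 403 436; 186 403 436; 187 404 435; 188 404 434; 189 404 434; 190 404 434; 191 404 434; 192 405 434; 193 405 433; 194 405 433; 195 405 433; 196 405 433; 197 406 432; 198 407 432; 199 408 431; 200 410 429; 201 413 427; 202 418 421; [419.47947733 180.07990361] [419.16946664 183.04058075] [419.24822391 189.78846375] [418.70798465 194.89812647]
```

The lid and dish axes agree in the side view, at u≈419.5 and 419.0. Lowering.

```bash

python3 -m creep '[[[-0.006,-0.008,0.03,0,0,0,0],[-0.013,-0.015,0.06,0,0,0,0],[-0.013,-0.015,0.06,0,0,0,0],[-0.013,-0.015,0.06,0,0,0,0]]]' |sed -n '2p;4p'
python3 -c "
from h import *
go(512.6,-320.1,24.2,127,False)"
```

```text
tool_pos: [511.8, -320.0, 10.8]
wrist_force: [-0.0, -0.1, 0.6]
t 45.5 tip [ 511.8 -320.1   38.8] open 10.0 F [-0.  -0.1  0.6] q6 -1.32 shift [-0.0032  0.0028  0.073 ] turn [ 0.004 -0.009  0.002]
```

```bash

python3 -m creep '[[[-0.003,0.003,0.015,0,0,0,0],[-0.003,0.003,0.025,0,0,0,0],[-0.003,0.003,0.025,0,0,0,0]]]' |sed -n '2p;4p'
python3 -m creep '[[[0,0,0.01,0,0,0,0],[0,0,0.01,0,0,0,0],[0,0,0.01,0,0,0,0]]]' |sed -n '2p;4p'
python3 -m creep '[[[0,0,0.01,0,0,0,0],[0,0,0.01,0,0,0,0],[0,0,0.01,0,0,0,0]]]' |sed -n '2p;4p'
python3 -c "
from h import *
go(512.6,-320.1,24.2,127,False)"
```

```text
tool_pos: [512.8, -319.9, 5.9]
wrist_force: [0.1, 1.2, -0.5]
tool_pos: [512.8, -320.0, 4.2]
wrist_force: [-0.1, 0.1, -0.9]
tool_pos: [512.8, -320.0, 2.2]
wrist_force: [-0.2, -0.8, -1.2]
t 46.3 tip [ 512.9 -320.2   30.2] open 10.2 F [-0.2 -0.8 -1.2] q6 -1.32 shift [ 0.0004 -0.0013  0.0301] turn [ 0.004 -0.008  0.003]
```

Skirt edge is at 13 mm, below the rim, with no contact. Lowering the rest.

```bash

python3 -m creep '[[[0,0,0.01,0,0,0,0],[0,0,0.015,0,0,0,0],[0,0,0.015,0,0,0,0]]]' |sed -n '2p;4p'
python3 -m creep '[[[0,0,0.008,0,0,0,0],[0,0,0.01,0,0,0,0],[0,0,0.01,0,0,0,0]]]' |sed -n '2p;4p'
python3 -m creep '[[[0,0,0.004,0,0,0,0],[0,0,0.005,0,0,0,0],[0,0,0.005,0,0,0,0]]]' |sed -n '2p;4p'
```

```text
tool_pos: [512.8, -320.0, -1.0]
wrist_force: [-0.1, -0.9, -0.5]
tool_pos: [512.8, -320.0, -2.9]
wrist_force: [-0.8, -0.5, -0.6]
tool_pos: [512.9, -320.0, -3.8]
wrist_force: [-0.8, 1.2, -0.1]
```

```bash

python3 -m creep '[[[0,0,0.004,0,0,0,0],[0,0,0.004,0,0,0,0]]]' |sed -n '2p;4p'
python3 -m creep '[[[0,0,0.004,0,0,0,0],[0,0,0.004,0,0,0,0]]]' |sed -n '2p;4p'
python3 -m creep '[[[0,0,0.004,0,0,0,0],[0,0,0.004,0,0,0,0]]]' |sed -n '2p;4p'
```

```text
tool_pos: [512.9, -320.1, -3.9]
wrist_force: [-1.4, 1.3, 5.5]
tool_pos: [512.9, -320.1, -4.0]
wrist_force: [-4.6, 3.4, 15.8]
tool_pos: [513.0, -320.1, -4.0]
wrist_force: [-6.4, 4.2, 23.0]
```

Seated at exactly the expected height. Releasing and heading to the lever.

```bash
python3 -m creep '[[[0,0,-0.004,0,0,0,0.2],[0,0,-0.004,0,0,0,0.4],[0,0,-0.02,0,0,0,0.5],[0,0,-0.15,0,0,0,0.5],[0,0,-0.3,0,0,0,0.5]]]' 60|sed -n '2,5p'
python3 -m creep '[[[0,0,-0.2,0,0,0,0.5],[0,0,-0.4,0,0,0.2,0],[0,0,-0.4,0,0,0.4,0],[0,0,-0.4,0,0,0.6,0],[0,0,-0.4,0,0,0.6,0]]]' |sed -n '2p'
python3 -m creep '[[[0,0,0,0,0,0.2,0],[0,0,0,0,0,0.4,0],[0,0,0,0,0,0.6,0],[0,0,0,0,0,0.63,0],[0,0,0,0,0,0.63,0]]]' |sed -n '2p'
python3 -c "
from h import *
go(480,-79,165,90,False)"
```

```text
tool_pos: [512.0, -319.7, 52.9]
orientation: [0.446, 0.895, 0.002, -0.003]
wrist_force: [0.2, -1.2, -0.1]
opening: 42.8
tool_pos: [513.0, -320.7, 134.6]
tool_pos: [512.8, -320.6, 133.4]
t 48.8 tip [ 512.8 -320.7  161.4] open 0.0 F [-0.4 -0.3  0.1] q6 -0.68 shift [ 1.2091 -0.1551 -0.0114] turn [-0.002 -0.01   0.014]
```

```bash

python3 -m creep '[[[0.2,0,0,0,0,0,0],[0.4,-0.05,0,0,0,0,0],[0.6,-0.1,0,0,0,0,0],[0.8,-0.15,0,0,0,0,0],[1,-0.155,0,0,0,0,0]]]' |sed -n '2p'
python3 -m creep '[[[0.1,0,0,0,0,0,0],[0.2,0,0,0,0,0,0],[0.2,0,0,0,0,0,0],[0.2,0,0,0,0,0,0]]]' |sed -n '2p'
python3 - <<'E'
from h import *
f=grab_frame("top")
for b,s,c in blobs(masks(f["img"])["white"],500):
    if 440<c[0]<500 and 210<c[1]<270:
        cs,_=cv2.findContours(b.astype(np.uint8),0,2);(x,y),r=cv2.minEnclosingCircle(max(cs,key=len));print(s,x,y,r,ray(f,x,y,19))
go(480,-79,127,90,False)
E
```

```text
tool_pos: [479.5, -119.0, 134.6]
tool_pos: [481.3, -80.2, 135.0]
[452 225  35  34 941] 468.9233093261719 241.56748962402344 17.418352127075195 [ 529.32434914 -342.23163426   19.        ]
t 49.6 tip [481.4 -81.  163. ] open 0.1 F [-0.7 -0.7 -0. ] q6 -0.32 shift [ 0.0087 -0.0066  0.1801] turn [-0.001 -0.009  0.014]
```

The white lid now measures (529.3,−342.2), against (529.5,−343) for the dish, so it is centred. Last lever press.

```bash

python3 -m creep '[[[0.009,-0.006,0.1,0,0,0,0],[0.009,-0.006,0.18,0,0,0,0],[0.009,-0.006,0.18,0,0,0,0],[0.009,-0.006,0.18,0,0,0,0]]]' |sed -n '2p;4p'
python3 -m creep '[[[0,-0.02,0.04,0,0,0,0],[0,-0.05,0.09,0,0,0,0],[0,-0.09,0.14,0,0,0,0],[0,-0.12,0.2,0,0,0,0],[0,-0.13,0.25,0,0,0,0]]]' |sed -n '2p;4p'
python3 -m creep '[[[0,0,0.015,0,0,0,0],[0,0,0.028,0,0,0,0],[0,0,0.028,0,0,0,0]]]' |sed -n '2p;4p'
python3 -m creep '[[[0,0,0.01,0,0,0,0],[0,0,0.013,0,0,0,0],[0,0,0.013,0,0,0,0]]]' |sed -n '2p;4p'
```

```text
tool_pos: [479.8, -79.6, 98.7]
wrist_force: [-0.4, -0.1, 0.7]
tool_pos: [453.8, -79.4, 49.6]
wrist_force: [-0.7, -1.1, 3.6]
tool_pos: [454.4, -79.1, 43.8]
wrist_force: [-1.5, -1.6, 3.9]
tool_pos: [454.4, -78.9, 41.5]
wrist_force: [-3.0, -3.2, 9.2]
```

```bash

python3 -m creep '[[[0,0,0.007,0,0,0,0],[0,0,0.007,0,0,0,0],[0,0,0.007,0,0,0,0]]]' |sed -n '2p;4p'
python3 -m creep '[[[0,0,-0.1,0,0,0,0],[0,0,-0.25,0,0,0,0],[0,0,-0.4,0,0,0,0],[0,0,-0.6,0,0,0,0],[0,0,-0.7,0,0,0,0]]]' |sed -n '2p;4p'
python3 -m creep '[[[0.2,0,0,0,0,0,0],[0.4,0,0,0,0,0,0],[0.6,0,0,0,0,0,0],[0.6,0,0,0,0,0,0],[0.6,0,0,0,0,0,0]]]' |sed -n '2p;4p'
python3 - <<'E'
from h import *
f=grab_frame("top");g=grab_frame("side")
for n,F in(("top",f),("side",g)):
    for b in blobs(masks(F["img"])["orange"],60): print(n,b[1],np.round(b[2],1))
a=cv2.resize(f["img"][170:350,190:500],(400,232)); o=[]
for F,P in((g,(376,-310,20)),(g,(529,-342,20)),(f,(376,-310,20)),(f,(529,-342,20))):
    u,v=px(F,P).astype(int); o.append(cv2.resize(F["img"][v-30:v+30,u-30:u+30],(400,300),interpolation=cv2.INTER_CUBIC))
cv2.imwrite("pics/fin.png",np.vstack([np.hstack(o[:2]),np.hstack(o[2:])]))
E
```

```text
tool_pos: [454.5, -79.0, 41.1]
wrist_force: [-6.5, -1.9, 27.6]
tool_pos: [455.1, -79.4, 183.4]
wrist_force: [-0.1, -0.0, 0.4]
tool_pos: [453.6, 42.5, 180.3]
wrist_force: [0.5, -0.2, -0.2]
top [295 152  38  15 210] [313.7 159.4]
top [374 261  12   9  81] [379.3 264.4]
side [387 202  16  15  76] [393.3 209.6]
side [224 225  39  26 247] [243.4 238.8]
```

View pics/fin.png

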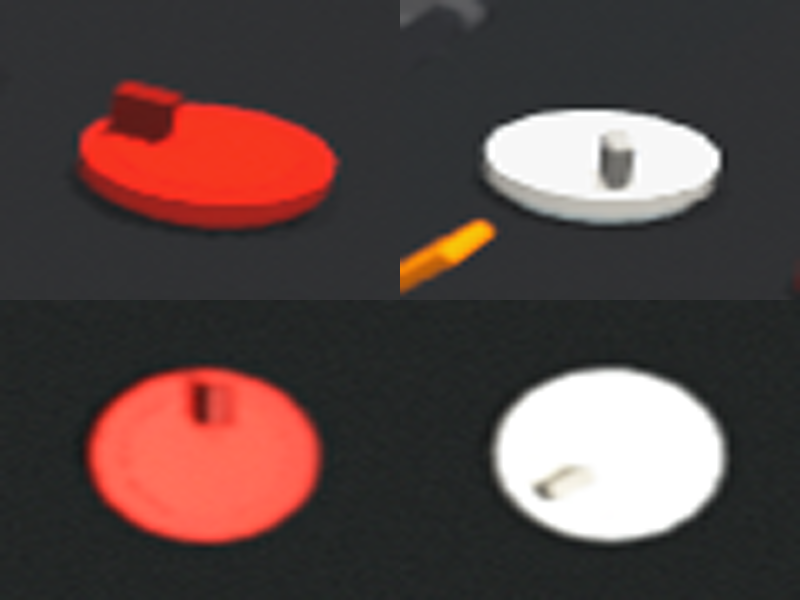

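The final picture shows the red lid (top left, bottom left) and the white lid (top right, bottom right) both seated, and the lever is back at rest. I'll do one numeric check that the red lid lies flat.

```bash
python3 - <<'E'
from h import *
g=grab_frame("side");f=grab_frame("top");H=masks(g["img"])
for n,k in(("red","red"),("white","white")):
    P=(375.2,-309) if n=="red" else (529.3,-342.2)
    u,v=px(g,(*P,15)); b=min(blobs(H[k],200),key=lambda b:np.hypot(*(b[2]-[u,v])))[0]
    m=b
    th=np.linspace(0,2*np.pi,90)
    pts=np.array([px(g,(P[0]+46*np.cos(t),P[1]+46*np.sin(t),z)) for t in th for z in(7,19)],np.float32)
    h=cv2.convexHull(pts)[:,0]; M=np.zeros(m.shape,np.uint8);cv2.fillConvexPoly(M,h.round().astype(np.int32),1)
    for U in range(int(u)-15,int(u)+16,5):
        a=np.where(m[:,U])[0];c=np.where(M[:,U])[0];print(n,U,a.min()-c.min(),a.max()-c.max(),end=" | ")
    a=np.where(m.any(0))[0];c=np.where(M.any(0))[0];print(a.min()-c.min(),a.max()-c.max())
E
```

```text
red 452 0 -1 | red 457 -6 -1 | red 462 -3 -1 | red 467 0 0 | red 472 -1 0 | red 477 -1 0 | red 482 -1 0 | 0 0
white 404 -1 -1 | white 409 -1 0 | white 414 -1 0 | white 419 -1 1 | white 424 0 0 | white 429 -1 0 | white 434 0 -1 | 0 -1
```

Both lids match a flat, seated lid to within about a pixel; the larger differences at 457 and 462 are the red tab. Handing in.

```bash
python3 -c "
from plant import *
print(job_done())"
```

```text
the job is handed in; nothing more can be done
None
```

I vented red, blue and yellow in that order, covered the glass dish with the medium white lid, pressed the lever to its stop after each of the four, and handed the job in at about 52 s; the judge returned no result.

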